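# Make up the tea counter display

## Task

Make up the tea display: stand every hexagonal caddy upright in a well of the pale tray, working each about until it drops fully home, one to a well. Also lay two of the round canisters in the grooves of the dark cradle and saddle the third on top in the gap between them, all three centred end to end and in line with the grooves. The caddies and the canisters may be done in either order; do not disturb the jar and the carton.

Things in the scene. Friction and masses are not known exactly. Their poses are not given: they have to be found in the camera images.
- caddy1: one of three or four alike hexagonal tea caddies (one may be absent: None): bare metal, kraft label, a plain six-sided prism standing upright, 56 mm across flats, 62 mm high, 0.11 to 0.23 kg. Origin at the centre of its underside, z up along it, x through the middle of a flat (flats face 0, 60, 120.. degrees from x)
- caddy2: one of three or four alike hexagonal tea caddies (one may be absent: None): bare metal, kraft label, a plain six-sided prism standing upright, 56 mm across flats, 62 mm high, 0.11 to 0.23 kg. Origin at the centre of its underside, z up along it, x through the middle of a flat (flats face 0, 60, 120.. degrees from x)
- caddy3: one of three or four alike hexagonal tea caddies (one may be absent: None): bare metal, kraft label, a plain six-sided prism standing upright, 56 mm across flats, 62 mm high, 0.11 to 0.23 kg. Origin at the centre of its underside, z up along it, x through the middle of a flat (flats face 0, 60, 120.. degrees from x)
- caddy4: one of three or four alike hexagonal tea caddies (one may be absent: None): bare metal, kraft label, a plain six-sided prism standing upright, 56 mm across flats, 62 mm high, 0.11 to 0.23 kg. Origin at the centre of its underside, z up along it, x through the middle of a flat (flats face 0, 60, 120.. degrees from x)
- canister1: one of three alike round tea canisters, bare metal with a kraft paper label, a plain cylinder 56 mm in diameter and 64 mm long with flat ends, lying on its side, 0.1 to 0.2 kg; short enough to be gripped across its two ends. Origin at its middle, on its axis; x runs along its axis (it may roll, so y and z may point anywhere round it)
- canister2: one of three alike round tea canisters, bare metal with a kraft paper label, a plain cylinder 56 mm in diameter and 64 mm long with flat ends, lying on its side, 0.1 to 0.2 kg; short enough to be gripped across its two ends. Origin at its middle, on its axis; x runs along its axis (it may roll, so y and z may point anywhere round it)
- canister3: one of three alike round tea canisters, bare metal with a kraft paper label, a plain cylinder 56 mm in diameter and 64 mm long with flat ends, lying on its side, 0.1 to 0.2 kg; short enough to be gripped across its two ends. Origin at its middle, on its axis; x runs along its axis (it may roll, so y and z may point anywhere round it)
- tray: pale wooden tray, fixed to the bench: a board 190 (x) x 180 mm (y), 8 mm thick, with four hexagonal wells 105 mm apart along x, 95 mm along y. Each is a wall 6 mm thick, 25 mm high (rim 33 mm above the bench), 59 mm across flats inside: a caddy has 1.5 mm of play all round. Well flats face 0, 60, 120.. degrees from the tray's x. Square edges. Origin under its centre, z up
- well1 (a point): centre of the floor of a tray well, 8 mm above the bench, axes as the tray's; the origin of a caddy fully home in it comes here. Wells 1 to 4 are alike and any may be used
- well2 (a point): centre of the floor of a tray well, 8 mm above the bench, axes as the tray's; the origin of a caddy fully home in it comes here. Wells 1 to 4 are alike and any may be used
- well3 (a point): centre of the floor of a tray well, 8 mm above the bench, axes as the tray's; the origin of a caddy fully home in it comes here. Wells 1 to 4 are alike and any may be used
- well4 (a point): centre of the floor of a tray well, 8 mm above the bench, axes as the tray's; the origin of a caddy fully home in it comes here. Wells 1 to 4 are alike and any may be used
- cradle: dark wooden cradle, fixed to the bench: a board 80 mm (x) by 122 mm (y), 10 mm thick, with three 8 mm high rails along x that leave two grooves 41 mm wide, 60 mm apart, for two lying canisters side by side (4 mm between them). Origin under its centre, z up, x along the grooves
- groove1 (a point): where the middle of a canister lies when it rests centred in one groove, 38 mm above the bench, 30 mm to the cradle's -y side; axes as the cradle's
- groove2 (a point): the same for the other groove, 30 mm to the cradle's +y side
- saddle (a point): where the middle of the third canister lies when it is saddled, centred, between two canisters in the grooves: 85.3 mm above the bench over the cradle's centre; axes as the cradle's
- jar: bystander: amber glass tea jar with a dark lid, 72 mm in diameter, 120 mm high, loose; origin under its centre
- carton: bystander: closed cardboard carton, 80 x 100 x 80 mm high, loose; origin under its centre
Things that resemble listed ones, but are neither listed nor needed, are in the scene too. Leave any orange or turquoise look-alike of the caddy2 alone.

How it is judged:
By the outcome, as a careful person would: the job done as asked, in the order asked, and still so for the second after the job is handed in, with the robot touching nothing.
Of caddy1, caddy2, caddy3, caddy4 only 3 to 4 are there at a start; the rules pass over those that are not, and their reading is None.
At some moment in a run one of caddy1, caddy2, caddy3, caddy4 may be knocked a few centimetres aside while the robot is not near it.
It also fails if it takes over 208 s, if anything falls off the work surface, if the arm or the gripper's body presses on something with over 40 N, if the wrist force passes 120 N, or if a joint passes its speed limit or range.

## Robot

A 7-joint arm with a two-finger parallel gripper is mounted at the origin on the work surface. World frame = base frame: x ahead of the robot, y to its left, z up, the work surface at z = 0. Lengths are in m, angles in rad, forces in N, time in s.
With the tool pointing down it reaches from about 0.375 to 0.925 m from the base axis. Payload 3.1 kg.
Tool frame: the origin (TCP) lies at the very end of the fingers, on their centre line; the grasp point (between the pads) lies 19 mm behind it (env.pinch_z is the distance from the TCP to the grasp point, in m); z points along the fingers, y is the line along which they close (so a half turn about z gives the same grasp; the last joint's range is limited). The gripper opens to 85 mm and grips with 20 to 120 N. Pads are 22 mm wide; open, the fingers measure 114 mm over their backs; the gripper's body (76 mm by 85 mm) begins 54 mm behind the grasp point. The pads swing forward as they close: fully open they stand 13 mm farther back than shut.
Start: joints at [1.155, 0.383, 0.044, 1.598, -0.018, 1.161, -0.05], TCP at [0.203, -0.617, 0.231] pointing down, gripper open.
Joint ranges: [-2.61, 2.61], [-0.41, 2.15], [-1.48, 1.57], [0, 2.5], [-1.57, 4.71], [0.05, 1.97], [-2.85, 2.85]. Speed limits (rad/s): [2.79, 2.79, 3.14, 3.14, 3.14, 3.14, 3.14].

## Interface

Orientations are given as a rotation vector (axis times angle).
In Python, from workcell import env gives the robot as it stands.
- The arm moves only by the tool move_arm, never from a script. Its arguments are lists of equal length, an entry for each row: "turn": the turn, a rotation vector about the tool's x, y, z in rad, a list of three; "travel": the shift along the tool's x, y, z in mm, a list of three; "fingers": the closure, from 0 (fully open) to 1 (shut). In form: {"turn": [[wx, wy, wz], ...], "travel": [[x, y, z], ...], "fingers": [fingers, ...]}. A call has 1 to 5 rows; each row shifts and turns the commanded pose from where the row before left it, along the tool's axes as they then stand; what a row does not reach is not made up. A row lasts 1/12 s, in which the tool goes at most 41.7 mm and 7.16 degrees, less where a joint would pass 70% of its speed; a pose out of reach is approached as far as the arm can. A call is refused whole if a number of a shift passes 41.7 or a number of a turn 0.125, either way. A call with a gripper value outside its range is refused whole. The fingers move at their own pace and stop on an object; the grip force is fixed at half the most. Time passes only in rows, so rows that do not move let the fingers close. It gives the time, the measured TCP pose, the force, the opening and the grip force at its end, in the units of the state.
- env.get_obs(): the state, without advancing time (a new reading comes with each control period).
- env.get_image(name): name is "scene" or "top" or "wrist"; returns a dict with "color" (480x640x3 uint8, blue, green, red), "z_map" (480x640 float32, m along the optical axis (not along the pixel's ray), 0 where there is no reading), "fx", "fy", "cx", "cy" (pixels), "rvec" (rotation vector, rad) and "tvec" (3), from world to camera coordinates, as OpenCV has them. Camera axes: x right, y down, z forward; pixel columns grow to the right and rows downward; lengths in m; the calibration is good to about 2 mm. A picture is of the moment at which its call begins.
- env.hand_in(): hands the job in; it is judged then, once.
Trained networks look in a picture, given as the dict that the camera call returned (one of the last four; its "shot" number tells which), for a name from the list of things; names that differ only in an ending like _2 or _b are one class to them, and where a whole thing is asked for, a point or a joint stands for the part that bears it (a point fixed in the world has none). Each returns a list of dicts, best first, with "score" (0 to 1); they miss things now and then, are a little off and sometimes report something else, mostly with a low value. They report only what shows in the picture. A call takes as long as a camera call. They do not tell look-alikes from the thing itself.
- env.search_frame(thing, picture): "xy" ([column, row] in pixels, amid what is visible of it).
- env.cut_out(thing, picture): "pixels" (480x640 bool, what is visible of it) and "xy" ([column, row] in pixels, amid what is visible of it).
The state is a dict: "t": time; "joint_positions": joint angles; "qd": joint speeds; "joint_efforts": joint torques, N m; "tool_pos": TCP position; "eef_rot": TCP orientation; "wrist_force": force on the tool from outside, world axes, zero at the start; "moment": the same for the moment, N m; "width": finger opening in m; "grasp_force": force on a finger pad.
Only numpy, scipy, OpenCV 4.12 (cv2) and the standard library are available. Lean on these libraries where they do the work, as an engineer would, in place of code of your own. Each camera call takes 0.05 s, during which the arm holds its last target. There are 200 camera calls.

## Working session

There is one attempt and no reset: what is moved stays moved. The work goes in short steps, Python scripts to look and compute and a tool call to move; the robot and the scene stay as the last step left them, time stands still between calls to the robot, and variables do not carry over. Pictures are saved under pics/ and viewed, at most 14 in all, crops included, and the job is handed in when it is done.

Besides the shell and the picture viewer there is one more tool, called after "Emit:" as a command line: name --argument value ..., lists and objects as JSON in quotes. move_arm: Moves the arm, as the interface text tells. Its arguments: {"type":"object","properties":{"turn":{"type":"array"},"travel":{"type":"array"},"fingers":{"type":"array"}},"required":["turn","travel","fingers"]}

```bash
ls; mkdir -p pics
cat > h.py <<'E'
import numpy as np, cv2
from scipy.spatial.transform import Rotation as R
from workcell import env
def cloud(p):
    z=p["z_map"]; v,u=np.mgrid[0:480,0:640]
    P=np.stack([(u-p["cx"])/p["fx"]*z,(v-p["cy"])/p["fy"]*z,z],-1)
    M=R.from_rotvec(np.ravel(p["rvec"])).as_matrix()
    W=(P-np.ravel(p["tvec"]))@M; W[z<=0]=np.nan
    return W
E
python3 - <<'E'
from h import *
o=env.get_obs(); print(o)
for n in ("top","scene"):
    p=env.get_image(n); cv2.imwrite(f"pics/{n}0.png",p["color"]); W=cloud(p)
    np.savez(f"{n}0.npz",W=W,c=p["color"])
    print(n,p["fx"],p["tvec"])
    for t in ("caddy1","canister1","tray","cradle","jar","carton"):
        for d in env.cut_out(t,p):
            m=d["pixels"]; w=W[m]; w=w[~np.isnan(w[:,0])]
            if len(w): print(t,round(d["score"],2),np.round(d["xy"]),m.sum(),np.round(np.median(w,0),3),np.round(np.percentile(w[:,2],95),3))
E
```

```text
pics
{'t': 0.0, 'joint_positions': array([ 1.15519525,  0.38386185,  0.0438662 ,  1.59955896, -0.01789128,
        1.16120748, -0.04989251]), 'qd': array([ 0.0012647 , -0.00043135,  0.00125475, -0.00128204, -0.00046523,
       -0.00079817, -0.00034419]), 'joint_efforts': array([-3.31596384e-04, -4.33462143e+01,  1.02434222e+00, -2.49516410e+01,
        1.07236000e-02,  1.13650531e-02,  3.68533630e-07]), 'tool_pos': array([ 0.20279116, -0.6165694 ,  0.2298773 ]), 'eef_rot': array([-3.09945290e+00, -4.96789248e-01,  9.07682111e-04]), 'wrist_force': array([-0.06751281,  0.12175064,  0.38606335]), 'moment': array([ 0.01947037, -0.0020216 ,  0.00279505]), 'grasp_force': 0.0, 'width': 0.08529530581898741}
top 624.8512032554977 [0.00360142 0.54217683 1.39326138]
caddy1 0.91 [247. 261.] 644 [0.487 0.172 0.062] 0.067
caddy1 0.82 [323. 291.] 532 [0.427 0.002 0.062] 0.067
caddy1 0.82 [273. 291.] 587 [0.415 0.11  0.062] 0.067
caddy1 0.72 [203. 310.] 662 [0.369 0.266 0.062] 0.067
caddy1 0.69 [489. 269.] 706 [ 0.482 -0.365  0.061] 0.067
canister1 0.94 [173. 251.] 741 [0.501 0.34  0.051] 0.059
cani
[... 432 characters left out ...]
08 0.165 0.043] 0.063
caddy1 0.82 [151. 252.] 888 [ 0.506 -0.371  0.049] 0.063
caddy1 0.7 [308. 222.] 738 [ 0.45  -0.005  0.045] 0.063
caddy1 0.6 [348. 215.] 726 [0.437 0.103 0.043] 0.063
caddy1 0.53 [375. 274.] 1558 [0.636 0.109 0.01 ] 0.019
canister1 0.91 [260. 231.] 688 [ 0.45  -0.133  0.041] 0.055
canister1 0.91 [449. 223.] 670 [0.52  0.332 0.04 ] 0.056
canister1 0.64 [274. 290.] 5445 [ 0.644 -0.123  0.011] 0.033
canister1 0.23 [308. 223.] 729 [ 0.45  -0.005  0.046] 0.063
tray 0.56 [272. 289.] 5376 [ 0.641 -0.122  0.011] 0.033
cradle 0.74 [377. 272.] 1547 [0.636 0.108 0.01 ] 0.019
jar 0.66 [492. 252.] 1814 [0.694 0.336 0.08 ] 0.12
carton 0.61 [161. 303.] 3051 [ 0.704 -0.342  0.073] 0.081
```

View pics/top0.png

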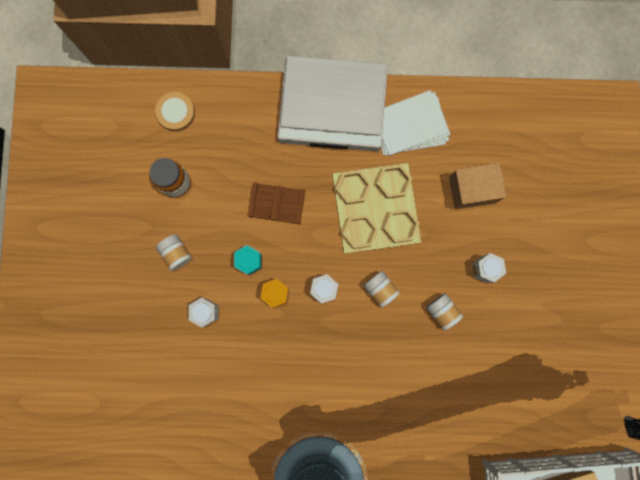

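View pics/scene0.png

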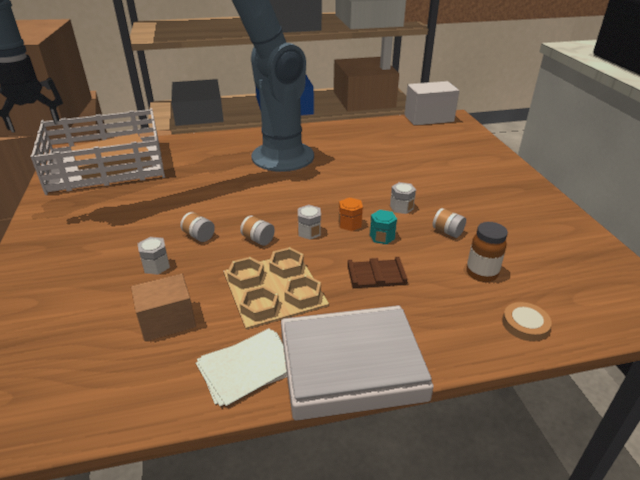

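```bash
cat >> h.py <<'E'
from scipy.optimize import minimize
def rot2(a): return np.array([[np.cos(a),-np.sin(a)],[np.sin(a),np.cos(a)]])
def hexr(q,a):  # "hex radius": max over flats
    A=a+np.arange(6)*np.pi/3
    return (q@np.array([np.cos(A),np.sin(A)])).max(-1)
def near(W,c,r,z0,z1):
    w=W.reshape(-1,3); k=(np.hypot(*(w[:,:2]-c).T)<r)&(w[:,2]>z0)&(w[:,2]<z1); return w[k]
def best(f,starts,step):
    rs=[minimize(f,s,method="Nelder-Mead",options=dict(initial_simplex=np.vstack([s]+[np.array(s)+np.eye(len(s))[i]*step[i] for i in range(len(s))]),xatol=1e-5,fatol=1e-9,maxiter=900)) for s in starts]
    r=min(rs,key=lambda r:r.fun); return r.x,r.fun
def fithex(W,c,zmin=.054):
    """top face of a caddy: smallest-penalty hexagon of 28 mm apothem"""
    q=near(W,c,.045,zmin,.075)[:,:2]
    def f(x): 
        d=hexr(q-x[:2],x[2])-.028
        return np.mean(np.clip(d,0,.01))*1e3+ 0
    c0=(q.min(0)+q.max(0))/2
    # hexagon moments carry no angle: use penalty of outliers
    return best(f,[[*c0,a] for a in np.radians([0,15,30,45])],[.004,.004,.15]),len(q),q.mean(0)
WC=np.array([[sx*.0525,sy*.0475] for sx in(-1,1) for sy in(-1,1)])
def fittray(W,c,a0,which=range(4),r=.16):
    w=near(W,c,r,.029,.04)[:,:2]
    def f(x):
        q=(w-x[:2])@rot2(x[2])
        d=np.min([np.abs(hexr(q-WC[i],0)-.0325) for i in which],0)
        return np.mean(np.minimum(d,.006))*1e3
    return best(f,[[*c,a0+d] for d in(-.1,0,.1)],[.006,.006,.08]),len(w)
def fitcan(W,c,lo=.03):
    w=near(W,c,.055,lo,.066); q=w[:,:2]
    t=w[w[:,2]>.0535][:,:2]
    r=cv2.minAreaRect(q.astype(np.float32)*1000)
    u,s,v=np.linalg.svd(t-t.mean(0)); a=np.arctan2(v[0,1],v[0,0])
    s=(q-t.mean(0))@v.T; e=np.percentile(s[:,0],[1,99])
    mid=t.mean(0)+v[0]*e.mean()
    return mid,a,np.diff(e),r,len(t)
E
python3 - <<'E'
from h import *
for n in("top","scene"):
    W=np.load(n+"0.npz")["W"]
    print(n)
    for c in([.427,.002],[.369,.266],[.482,-.365]):
        (x,f),k,m=fithex(W,c); print("cad",np.round(x,4),np.degrees(x[2])%60,round(f,2),k,np.round(m,4))
    x,f=fittray(W,[.619,-.117],0.1)[0]; print("tray",np.round(x,4),f)
    for c in([.501,.34],[.384,-.269],[.431,-.127]):
        print("can",[np.round(a,4) if not isinstance(a,tuple) else a for a in fitcan(W,c)])
    w=near(W,[.623,.112],.1,.006,.03)[:,:2].astype(np.float32)
    print("cradle",cv2.minAreaRect(w*1000))
    p=W[400:405,100:105] if n=="top" else W[150:155,300:305]; print("floor z",np.nanmean(p[...,2]),np.nanstd(p[...,2]))
E
```

```text
top
cad [0.4274 0.0008 0.342 ] 19.59498800363751 0.0 557 [0.4273 0.0008]
cad [0.3692 0.2686 0.5594] 32.05051541694802 0.0 580 [0.3691 0.2682]
cad [ 0.4834 -0.3709  0.6685] 38.30333686088528 0.01 571 [ 0.483  -0.3701]
tray [ 0.6202 -0.1173  0.1652] 1.9509819654645417
can [array([0.502 , 0.3435]), np.float64(-2.568), array([0.0635]), ((502.0287170410156, 343.9336242675781), (65.00877380371094, 56.10279846191406), 35.54682540893555), np.int64(264)]
can [array([ 0.384 , -0.2712]), np.float64(-2.4994), array([0.063]), ((383.5552978515625, -271.53680419921875), (64.611572265625, 55.94464874267578), 38.200740814208984), np.int64(224)]
can [array([ 0.4307, -0.1289]), np.float64(-2.4246), array([0.0627]), ((430.4976806640625, -129.12551879882812), (64.02967834472656, 55.34544372558594), 40.2418098449707), np.int64(240)]
cradle ((623.6014404296875, 108.45978546142578), (192.875244140625, 190.12319946289062), 20.755874633789062)
floor z -3.768359190256818e-06 0.002985185056998429
scene
cad [ 0.4314 -0.0019  0.3424] 19.620875176362723 0.09 305 [ 0.4348 -0.0025]
cad [0.3734 0.2659 0.5917] 33.9009
[... 157 characters left out ...]
064
can [array([0.5079, 0.3399]), np.float64(0.6131), array([0.0636]), ((506.4837646484375, 339.592041015625), (66.89466857910156, 58.16250228881836), 35.23841857910156), np.int64(96)]
can [array([ 0.3887, -0.275 ]), np.float64(0.7311), array([0.0663]), ((388.7890625, -275.78033447265625), (70.05926513671875, 52.6784553527832), 39.626190185546875), np.int64(96)]
can [array([ 0.4352, -0.1328]), np.float64(0.7652), array([0.0658]), ((434.7124328613281, -131.1049346923828), (68.2265625, 57.79974365234375), 38.276832580566406), np.int64(94)]
cradle ((627.339111328125, 112.65524291992188), (122.89580535888672, 86.22600555419922), 83.4943618774414)
floor z 0.023817941685380283 0.006100404513552353
```

Candidates for caddies (top picture): bare-metal hexagons at (323,290), (202,312), (490,268) are the real ones. The orange one at (274,293) and the turquoise one at (247,261) are look-alikes and stay put. Canisters are at (173,252), (446,312) and (382,290), the tray at (377,211) and the cradle at (276,203). I start with the caddy at (490,268), which I'll check with a wrist crop.

Emit:
move_arm --turn '[[0, 0, 0], [0, 0, 0], [0, 0, 0], [0, 0, 0], [0, 0, 0]]' --travel '[[34, -14.5, 0], [34, -14.5, 0], [34, -14.5, 0], [34, -14.5, 0], [34, -14.5, 0]]' --fingers '[0, 0, 0, 0, 0]'

```text
t: 1.12
tool_pos: [0.343, -0.4943, 0.2315]
eef_rot: [3.102, 0.496, 0.0]
wrist_force: [0.7, 0.2, 0.3]
width: 0.0852
grasp_force: 0.0
```

Emit:
move_arm --turn '[[0, 0, 0], [0, 0, 0], [0, 0, 0], [0, 0, 0], [0, 0, 0]]' --travel '[[34, -14.5, 0], [34, -14.5, 0], [34, -14.5, 0], [34, -14.5, 0], [34, -14.5, 0]]' --fingers '[0, 0, 0, 0, 0]'

```text
t: 1.53
tool_pos: [0.4819, -0.3722, 0.2316]
eef_rot: [3.102, 0.497, 0.001]
wrist_force: [-0.1, 0.1, 0.4]
width: 0.0852
grasp_force: 0.0
```

Emit:
move_arm --turn '[[0, 0, -0.11], [0, 0, -0.11], [0, 0, -0.11], [0, 0, -0.11], [0, 0, -0.11]]' --travel '[[0, 0, 0], [0, 0, 0], [0, 0, 0], [0, 0, 0], [0, 0, 0]]' --fingers '[0, 0, 0, 0, 0]'

```text
t: 1.95
tool_pos: [0.4809, -0.3734, 0.2313]
eef_rot: [2.847, 1.329, -0.0]
wrist_force: [-0.5, 0.2, -0.1]
width: 0.0855
grasp_force: 0.0
```

Emit:
move_arm --turn '[[0, 0, -0.11], [0, 0, -0.11], [0, 0, -0.11], [0, 0, 0], [0, 0, 0]]' --travel '[[0, 0, 0], [0, 0, 0], [0, 0, 0], [0, 0, 0], [0, 0, 0]]' --fingers '[0, 0, 0, 0, 0]'

```text
t: 2.37
tool_pos: [0.4807, -0.3736, 0.2313]
eef_rot: [2.597, 1.767, 0.0]
wrist_force: [-0.1, 0.0, 0.6]
width: 0.085
grasp_force: 0.0
```

```bash
cat >> h.py <<'E'
def pose():
    o=env.get_obs(); M=R.from_rotvec(o["eef_rot"]).as_matrix()
    return o,o["tool_pos"],M,np.degrees(np.arctan2(M[1,0],M[0,0]))
def go(xyz,yaw=None):
    """print shift in tool axes (mm) at present yaw, and the turn about tool z"""
    o,p,M,ps=pose(); d=(np.array(xyz)-p)*1000
    print("t %.1f tcp"%o["t"],np.round(p,4),"yaw %.2f tilt %.2f"%(ps,np.degrees(np.arccos(-M[2,2]))),"w %.4f"%o["width"],"F",np.round(o["wrist_force"],1),"q1,7",np.round(o["joint_positions"][[0,6]],2))
    print("  shift now",np.round(M.T@d,1),end=" ")
    if yaw is not None:
        t=np.radians(yaw); N=np.array([[np.cos(t),np.sin(t),0],[np.sin(t),-np.cos(t),0],[0,0,-1]])
        print("after turn",np.round(N.T@d,1),"turnz %.3f"%(-np.radians((yaw-ps+180)%360-180)),"tiltfix",np.round(R.from_matrix(M.T@N).as_rotvec(),3),end="")
    print()
E
python3 - <<'E'
from h import *
go([.4834,-.3709,.23],68.3)
p=env.get_image("wrist"); cv2.imwrite("pics/w1.png",p["color"]); W=cloud(p); np.savez("w1.npz",W=W,c=p["color"])
cam=-R.from_rotvec(np.ravel(p["rvec"])).as_matrix().T@np.ravel(p["tvec"]); print("cam",cam, "in tool",pose()[2].T@(cam-pose()[1]),p["fx"])
print(fithex(W,[.4834,-.3709]))
print(env.search_frame("caddy1",p))
E
```

```text
t 2.4 tcp [ 0.4807 -0.3736  0.2313] yaw 68.46 tilt 0.01 w 0.0850 F [-0.1  0.   0.6] q1,7 [0.81 0.15]
  shift now [3.5 1.5 1.3] after turn [3.5 1.5 1.3] turnz 0.003 tiltfix [ 0.    -0.     0.003]
cam [ 0.50551903 -0.30980448  0.374181  ] in tool [ 0.06841564 -0.00033334 -0.14284812] 407.06338024414407
((array([ 0.48487154, -0.37287266,  0.67161243]), np.float64(0.0005941711743254386)), 4409, array([ 0.48522249, -0.3719301 ]))
[{'xy': [324.4, 209.6], 'score': 0.73}]
```

View pics/w1.png

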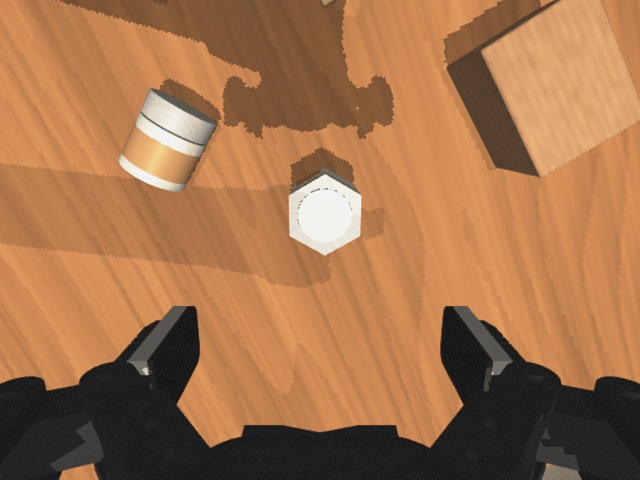

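The wrist view shows the bare-metal hexagonal caddy at (325,213) with its flats facing left and right, so the choice is right. I'll pick it up.

Emit:
move_arm --turn '[[0, 0, 0], [0, 0, 0], [0, 0, 0], [0, 0, 0], [0, 0, 0]]' --travel '[[2.2, 3.6, 0], [0, 0, 40], [0, 0, 40], [0, 0, 40], [0, 0, 40]]' --fingers '[0, 0, 0, 0, 0]'

```text
t: 2.88
tool_pos: [0.4857, -0.3729, 0.0703]
eef_rot: [2.594, 1.769, 0.001]
wrist_force: [0.5, -0.3, 0.2]
width: 0.0854
grasp_force: 0.0
```

Emit:
move_arm --turn '[[0, 0, 0], [0, 0, 0], [0, 0, 0], [0, 0, 0], [0, 0, 0]]' --travel '[[0, 0, 20], [0, 0, 20], [0, 0, 1], [0, 0, 0], [0, 0, 0]]' --fingers '[0, 0, 0.2, 1, 1]'

```text
t: 3.3
tool_pos: [0.486, -0.3731, 0.0317]
eef_rot: [2.594, 1.77, 0.001]
wrist_force: [2.1, 0.6, -1.1]
width: 0.0554
grasp_force: 64.8
```

Emit:
move_arm --turn '[[0, 0, 0], [0, 0, 0], [0, 0, 0], [0, 0, 0], [0, 0, 0]]' --travel '[[0, 0, 0], [0, 0, 0], [0, 0, 0], [0, 0, 0], [0, 0, 0]]' --fingers '[1, 1, 1, 1, 1]'

```text
t: 3.72
tool_pos: [0.4853, -0.3731, 0.0312]
eef_rot: [2.594, 1.77, 0.001]
wrist_force: [-0.5, 1.0, 1.0]
width: 0.055
grasp_force: 65.3
```

Run:
```python
from h import *
go([.62,-.117,.25],39.5)
p=env.get_image("wrist"); W=cloud(p)
print(fithex(W,[.4834,-.3709]))
```

```text
t 3.7 tcp [ 0.4853 -0.3731  0.0312] yaw 68.62 tilt 0.07 w 0.0550 F [-0.5  1.   1. ] q1,7 [0.77 0.08]
  shift now [ 287.5   32.3 -218.9] after turn [ 266.8 -112.  -218.8] turnz 0.508 tiltfix [0.001 0.    0.508]
((array([ 0.4848376 , -0.3732089 ,  0.67194364]), np.float64(0.3512396503442821)), 29431, array([ 0.4862814 , -0.36970174]))
```

Emit:
move_arm --turn '[[0, 0, 0], [0, 0, 0], [0, 0, 0], [0, 0, 0], [0, 0, 0]]' --travel '[[0, 0, -20], [0, 0, -40], [0, 0, -40], [0, 0, -40], [0, 0, -40]]' --fingers '[1, 1, 1, 1, 1]'

```text
t: 4.18
tool_pos: [0.4843, -0.3723, 0.2116]
eef_rot: [-2.594, -1.771, 0.0]
wrist_force: [0.8, -0.7, -2.1]
width: 0.0549
grasp_force: 64.9
```

Emit:
move_arm --turn '[[0, 0, 0], [0, 0, 0], [0, 0, 0], [0, 0, 0], [0, 0, 0]]' --travel '[[33, -1.5, -20], [33, -1.5, 0], [33, -1.5, 0], [33, -1.5, 0], [33, -1.5, 0]]' --fingers '[1, 1, 1, 1, 1]'

```text
t: 4.6
tool_pos: [0.538, -0.2148, 0.2304]
eef_rot: [2.595, 1.77, -0.0]
wrist_force: [-0.1, -0.2, -2.7]
width: 0.0551
grasp_force: 65.2
```

Emit:
move_arm --turn '[[0, 0, 0], [0, 0, 0], [0, 0, 0.1], [0, 0, 0.1], [0, 0, 0.1]]' --travel '[[33, -1.5, 0], [33, -1.5, 0], [0, 0, 0], [0, 0, 0], [0, 0, 0]]' --fingers '[1, 1, 1, 1, 1]'

```text
t: 5.02
tool_pos: [0.5592, -0.1523, 0.2299]
eef_rot: [-2.831, -1.36, 0.001]
wrist_force: [-0.1, -0.0, -2.2]
width: 0.0548
grasp_force: 65.0
```

Emit:
move_arm --turn '[[0, 0, 0.1], [0, 0, 0.1], [0, 0, 0], [0, 0, 0], [0, 0, 0]]' --travel '[[0, 0, 0], [0, 0, 0], [0, 0, 0], [0, 0, 0], [0, 0, 0]]' --fingers '[1, 1, 1, 1, 1]'

```text
t: 5.43
tool_pos: [0.5591, -0.1537, 0.23]
eef_rot: [-2.951, -1.077, 0.001]
wrist_force: [0.4, -0.2, -1.5]
width: 0.055
grasp_force: 65.0
```

Run:
```python
from h import *
go([.62,-.117,.25],39.5)
p=env.get_image("wrist"); W=cloud(p); np.savez("w2.npz",W=W,c=p["color"]); cv2.imwrite("pics/w2.png",p["color"])
print(fittray(W,[.622,-.119],.166))
w=near(W,[.62,-.12],.2,.029,.038);print(len(w))
```

```text
t 5.4 tcp [ 0.5591 -0.1537  0.23  ] yaw 40.11 tilt 0.03 w 0.0550 F [ 0.4 -0.2 -1.5] q1,7 [ 0.47 -0.75]
  shift now [ 70.2  11.2 -20. ] after turn [ 70.3  10.5 -20. ] turnz 0.011 tiltfix [-0.     0.     0.011]
((array([ 0.62185627, -0.1192674 ,  0.1655972 ]), np.float64(1.7085977300570994)), 8269)
9125
```

View pics/w2.png

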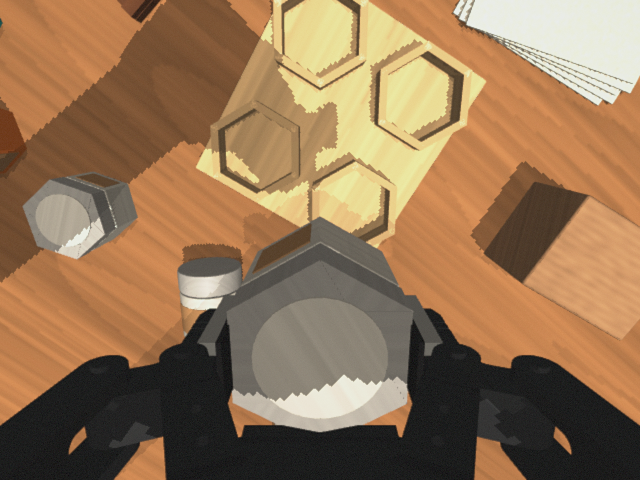

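Wrist view: the tray with wells at about (320,38), (421,97), (256,150) and (352,205), and the held caddy at the bottom. The tray fit agrees with the other cameras once their offset is allowed for. I'll place this one in the +x,-y well at (0.6815,-0.1575).

Emit:
move_arm --turn '[[0, 0, 0.011], [0, 0, 0], [0, 0, 0], [0, 0, 0], [0, 0, 0]]' --travel '[[0, 0, 0], [23, 20.2, 0], [23, 20.2, 0], [23, 20.2, 0], [23, 20.2, 0]]' --fingers '[1, 1, 1, 1, 1]'

```text
t: 5.9
tool_pos: [0.6828, -0.1583, 0.2302]
eef_rot: [2.958, 1.057, -0.0]
wrist_force: [1.0, 0.2, -1.8]
width: 0.0551
grasp_force: 65.1
```

Emit:
move_arm --turn '[[0, 0, 0], [0, 0, 0], [0, 0, 0], [0, 0, 0], [0, 0, 0]]' --travel '[[0, 0, 40], [0, 0, 40], [0, 0, 40], [0, 0, 38], [0, 0, 0]]' --fingers '[1, 1, 1, 1, 1]'

```text
t: 6.32
tool_pos: [0.6793, -0.1576, 0.0653]
eef_rot: [-2.954, -1.058, 0.008]
wrist_force: [-0.6, -0.6, -2.5]
width: 0.0554
grasp_force: 66.6
```

Emit:
move_arm --turn '[[0, 0, 0], [0, 0, 0]]' --travel '[[0, 0, 0], [0, 0, 0]]' --fingers '[1, 1]'

```text
t: 6.48
tool_pos: [0.682, -0.158, 0.073]
eef_rot: [-2.958, -1.058, -0.0]
wrist_force: [0.5, -0.1, -2.1]
width: 0.0549
grasp_force: 66.6
```

Run:
```python
from h import *
go([.6815,-.1575,.064],39.49)
p=env.get_image("wrist"); W=cloud(p)
print(fittray(W,[.622,-.119],.166,which=[0,1,3]))
```

```text
t 6.5 tcp [ 0.682 -0.158  0.073] yaw 39.35 tilt 0.01 w 0.0549 F [ 0.5 -0.1 -2.1] q1,7 [ 0.37 -0.86]
  shift now [-0.1 -0.7  9. ] after turn [-0.1 -0.7  9. ] turnz -0.002 tiltfix [-0.    -0.    -0.002]
((array([ 0.62290185, -0.12000167,  0.16516524]), np.float64(2.7565409015738664)), 15114)
```

Emit:
move_arm --turn '[[0, 0, 0], [0, 0, 0], [0, 0, 0], [0, 0, 0], [0, 0, 0]]' --travel '[[0, -0.6, 3], [0, 0, 3], [0, 0, 3], [0, 0, 3], [0, 0, 0]]' --fingers '[1, 1, 1, 1, 1]'

```text
t: 6.95
tool_pos: [0.6809, -0.1574, 0.0597]
eef_rot: [-2.958, -1.058, 0.001]
wrist_force: [-0.3, -0.5, -2.7]
width: 0.0553
grasp_force: 66.7
```

Emit:
move_arm --turn '[[0, 0, 0], [0, 0, 0], [0, 0, 0], [0, 0, 0], [0, 0, 0]]' --travel '[[0, 0, 4], [0, 0, 4], [0, 0, 4], [0, 0, 4], [0, 0, 3]]' --fingers '[1, 1, 1, 1, 1]'

```text
t: 7.37
tool_pos: [0.6809, -0.1574, 0.0404]
eef_rot: [-2.958, -1.058, 0.001]
wrist_force: [-0.3, 0.3, -1.7]
width: 0.0552
grasp_force: 66.7
```

Emit:
move_arm --turn '[[0, 0, 0], [0, 0, 0], [0, 0, 0]]' --travel '[[0, 0, 2], [0, 0, 0], [0, 0, 0]]' --fingers '[1, 1, 1]'

```text
t: 7.62
tool_pos: [0.6814, -0.1575, 0.0392]
eef_rot: [2.958, 1.058, 0.0]
wrist_force: [-0.0, 0.0, -3.3]
width: 0.0548
grasp_force: 66.9
```

Emit:
move_arm --turn '[[0, 0, 0], [0, 0, 0], [0, 0, 0], [0, 0, 0], [0, 0, 0]]' --travel '[[0, 0, 0], [0, 0, 0], [0, 0, 0], [0, 0, -15], [0, 0, -35]]' --fingers '[0, 0, 0, 0, 0]'

```text
t: 8.03
tool_pos: [0.6766, -0.1568, 0.0846]
eef_rot: [-2.952, -1.056, 0.016]
wrist_force: [-0.9, 0.6, -0.8]
width: 0.0856
grasp_force: 0.0
```

Emit:
move_arm --turn '[[0, 0, 0], [0, 0, 0], [0, 0, 0], [0, 0, -0.09], [0, 0, -0.09]]' --travel '[[0, 0, -40], [0, 0, -40], [0, 0, -40], [0, 0, -20], [0, 0, 0]]' --fingers '[0, 0, 0, 0, 0]'

```text
t: 8.45
tool_pos: [0.6862, -0.1579, 0.2402]
eef_rot: [2.839, 1.321, 0.021]
wrist_force: [0.7, -0.5, -0.1]
width: 0.0857
grasp_force: 0.0
```

Emit:
move_arm --turn '[[0, 0, 0], [0, 0, 0], [0, 0, 0], [0, 0, 0], [0, 0, 0]]' --travel '[[-5.6, -36.5, 0], [-5.6, -36.5, 0], [-5.6, -36.5, 0], [-5.6, -36.5, 0], [-5.6, -36.5, 0]]' --fingers '[0, 0, 0, 0, 0]'

```text
t: 8.87
tool_pos: [0.5229, -0.0597, 0.2307]
eef_rot: [2.85, 1.319, 0.002]
wrist_force: [0.3, 0.3, 1.3]
width: 0.0853
grasp_force: 0.0
```

Emit:
move_arm --turn '[[0, 0, 0], [0, 0, 0], [0, 0, 0], [0, 0, 0], [0, 0, 0]]' --travel '[[-5.6, -36.5, 0], [-5.6, -36.5, 0], [-5.6, -36.5, 0], [0, 0, 0], [0, 0, 0]]' --fingers '[0, 0, 0, 0, 0]'

```text
t: 9.28
tool_pos: [0.4283, -0.0016, 0.2303]
eef_rot: [2.846, 1.323, 0.001]
wrist_force: [0.2, 0.1, 1.0]
width: 0.0856
grasp_force: 0.0
```

Run:
```python
from h import *
p=env.get_image("wrist"); W=cloud(p); cv2.imwrite("pics/w3.png",p["color"])
(x,f),k,m=fithex(W,[.4289,-.0012]); print(x,np.degrees(x[2])%60,f,k)
go([*x[:2],.0312],(np.degrees(x[2])%60)+30)
p=env.get_image("top");W=cloud(p)
for c in([.68,-.155],[.4274,.0008],[.3692,.2686]): 
    (x,f),k,m=fithex(W,c); print("cad",np.round(x,4),np.degrees(x[2])%60,round(f,2),k,np.round(near(W,c,.02,0,.1)[:,2].mean(),4))
```

```text
[ 0.4287699  -0.00096805  0.34559635] 19.80121232897146 0.0003775516045158515 4434
t 9.3 tcp [ 0.43   -0.0024  0.2307] yaw 49.75 tilt 0.21 w 0.0854 F [ 1.  -0.3 -0.2] q1,7 [ 0.39 -0.78]
  shift now [ 1.000e-01 -2.600e+00  1.995e+02] after turn [  0.3  -1.9 199.5] turnz -0.001 tiltfix [ 0.004 -0.001 -0.001]
cad [ 0.6788 -0.1555  1.2163] 9.687396634632492 0.02 535 0.0709Traceback (most recent call last):
  File "<stdin>", line 7, in <module>
  File "h.py", line 26, in fithex
    c0=(q.min(0)+q.max(0))/2
        ~~~~~^^^
    return umr_minimum(a, axis, None, out, keepdims, initial, where)
ValueError: zero-size array to reduction operation minimum which has no identity
```

View pics/w3.png

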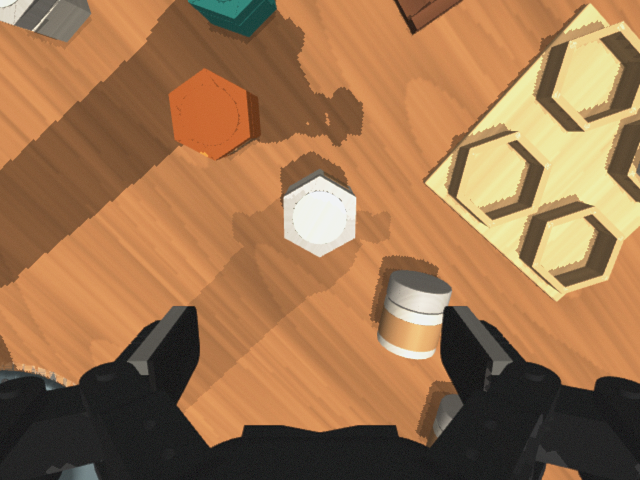

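Wrist view: the bare-metal caddy is at (320,216), with the orange one at (215,115) left alone. The first caddy stands home, its top at 71 mm.

Emit:
move_arm --turn '[[0, 0, 0], [0, 0, 0], [0, 0, 0], [0, 0, 0], [0, 0, 0]]' --travel '[[0, -0.5, 30], [0, 0, 40], [0, 0, 40], [0, 0, 40], [0, 0, 25]]' --fingers '[0, 0, 0, 0, 0]'

```text
t: 9.8
tool_pos: [0.429, -0.0032, 0.0513]
eef_rot: [-2.851, -1.315, 0.004]
wrist_force: [0.2, -1.5, 0.8]
width: 0.0853
grasp_force: 0.0
```

Emit:
move_arm --turn '[[0, 0, 0], [0, 0, 0], [0, 0, 0], [0, 0, 0], [0, 0, 0]]' --travel '[[0, 0, 15], [0, 0, 9], [0, 0, 0], [0, 0, 0], [0, 0, 0]]' --fingers '[0, 0, 0.2, 1, 1]'

```text
t: 10.22
tool_pos: [0.4315, -0.0022, 0.0318]
eef_rot: [2.851, 1.318, 0.004]
wrist_force: [-0.4, -0.5, -1.9]
width: 0.0549
grasp_force: 64.6
```

Emit:
move_arm --turn '[[0, 0, 0], [0, 0, 0], [0, 0, 0], [0, 0, 0], [0, 0, 0]]' --travel '[[0, 0, 0], [0, 0, 0], [0, 0, 0], [0, 0, 0], [0, 0, 0]]' --fingers '[1, 1, 1, 1, 1]'

```text
t: 10.63
tool_pos: [0.431, -0.0024, 0.0315]
eef_rot: [2.85, 1.318, 0.004]
wrist_force: [-0.5, -0.7, 6.2]
width: 0.055
grasp_force: 65.8
```

Run:
```python
from h import *
go([.6658,-.0638,.0752],39.49)
```

```text
t 10.6 tcp [ 0.431  -0.0024  0.0315] yaw 49.65 tilt 0.17 w 0.0550 F [-0.5 -0.7  6.2] q1,7 [ 0.31 -0.99]
  shift now [105.3 218.8 -43. ] after turn [142.2 196.7 -43.7] turnz 0.177 tiltfix [ 0.002 -0.002  0.177]
```

Emit:
move_arm --turn '[[0, 0, 0], [0, 0, 0], [0, 0, 0], [0, 0, 0.0885], [0, 0, 0.0885]]' --travel '[[0, 0, -20], [0, 0, -40], [0, 0, -40], [0, 0, -30], [0, 0, -20]]' --fingers '[1, 1, 1, 1, 1]'

```text
t: 11.05
tool_pos: [0.4303, -0.0022, 0.1833]
eef_rot: [2.957, 1.056, 0.006]
wrist_force: [0.6, -0.3, -2.1]
width: 0.055
grasp_force: 64.8
```

Emit:
move_arm --turn '[[0, 0, 0], [0, 0, 0], [0, 0, 0], [0, 0, 0], [0, 0, 0]]' --travel '[[20.3, 28.1, 0], [20.3, 28.1, 0], [20.3, 28.1, 0], [20.3, 28.1, 0], [20.3, 28.1, 0]]' --fingers '[1, 1, 1, 1, 1]'

```text
t: 11.47
tool_pos: [0.5973, -0.0468, 0.1793]
eef_rot: [-2.956, -1.062, 0.003]
wrist_force: [-0.9, 0.5, -1.7]
width: 0.055
grasp_force: 65.0
```

Emit:
move_arm --turn '[[0, 0, 0], [0, 0, 0], [0, 0, 0], [0, 0, 0], [0, 0, 0]]' --travel '[[20.3, 28.1, 0], [20.3, 28.1, 0], [0, 0, 35], [0, 0, 35], [0, 0, 20]]' --fingers '[1, 1, 1, 1, 1]'

```text
t: 11.88
tool_pos: [0.6611, -0.064, 0.0851]
eef_rot: [-2.954, -1.06, 0.011]
wrist_force: [-1.9, 0.0, -3.0]
width: 0.0552
grasp_force: 64.8
```

Emit:
move_arm --turn '[[0, 0, 0], [0, 0, 0], [0, 0, 0]]' --travel '[[0, 0, 15], [0, 0, 0], [0, 0, 0]]' --fingers '[1, 1, 1]'

```text
t: 12.13
tool_pos: [0.6631, -0.0635, 0.0743]
eef_rot: [-2.955, -1.062, 0.003]
wrist_force: [1.0, -0.5, -2.2]
width: 0.0551
grasp_force: 64.7
```

Run:
```python
from h import *
go([.6658,-.0638,.0392],39.49)
```

```text
t 12.1 tcp [ 0.6631 -0.0635  0.0743] yaw 39.53 tilt 0.14 w 0.0551 F [ 1.  -0.5 -2.2] q1,7 [ 0.31 -1.03]
  shift now [ 1.9  2.  35.1] after turn [ 1.9  1.9 35.1] turnz 0.001 tiltfix [-0.002  0.002  0.001]
```

Emit:
move_arm --turn '[[0, 0, 0], [0, 0, 0], [0, 0, 0], [0, 0, 0], [0, 0, 0]]' --travel '[[2.2, 1.9, 0], [0, 0, 0], [0, 0, 4], [0, 0, 4], [0, 0, 4]]' --fingers '[1, 1, 1, 1, 1]'

```text
t: 12.55
tool_pos: [0.6676, -0.0638, 0.0639]
eef_rot: [2.956, 1.062, 0.002]
wrist_force: [-0.2, -0.2, -2.3]
width: 0.0549
grasp_force: 64.7
```

Emit:
move_arm --turn '[[0, 0, 0], [0, 0, 0], [0, 0, 0]]' --travel '[[0, 0, 4], [0, 0, 0], [0, 0, 0]]' --fingers '[1, 1, 1]'

```text
t: 12.8
tool_pos: [0.6664, -0.0637, 0.0585]
eef_rot: [-2.956, -1.062, 0.002]
wrist_force: [-0.2, -0.4, -0.9]
width: 0.0546
grasp_force: 64.7
```

Emit:
move_arm --turn '[[0, 0, 0], [0, 0, 0], [0, 0, 0], [0, 0, 0], [0, 0, 0]]' --travel '[[0, 0, 4], [0, 0, 4], [0, 0, 4], [0, 0, 4], [0, 0, 3]]' --fingers '[1, 1, 1, 1, 1]'

```text
t: 13.22
tool_pos: [0.6666, -0.0637, 0.0396]
eef_rot: [-2.956, -1.062, 0.002]
wrist_force: [-10.0, -1.3, 34.9]
width: 0.0552
grasp_force: 70.4
```

Emit:
move_arm --turn '[[0, 0, 0], [0, 0, 0], [0, 0, 0]]' --travel '[[0, 0, 0], [0, 0, 0], [0, 0, 0]]' --fingers '[1, 1, 1]'

```text
t: 13.47
tool_pos: [0.667, -0.0636, 0.0401]
eef_rot: [-2.956, -1.062, 0.0]
wrist_force: [0.4, 1.1, -2.1]
width: 0.055
grasp_force: 64.8
```

Home at 0.0395–0.040. I'll release it and go to the third caddy.

Emit:
move_arm --turn '[[0, 0, 0], [0, 0, 0], [0, 0, 0], [0, 0, 0], [0, 0, 0]]' --travel '[[0, 0, 0], [0, 0, 0], [0, 0, 0], [0, 0, -15], [0, 0, -35]]' --fingers '[0, 0, 0, 0, 0]'

```text
t: 13.88
tool_pos: [0.6623, -0.0637, 0.086]
eef_rot: [-2.952, -1.061, 0.016]
wrist_force: [-0.6, -0.5, -0.4]
width: 0.0852
grasp_force: 0.0
```

Emit:
move_arm --turn '[[0, 0, 0], [0, 0, 0], [0, 0, 0], [0, 0, 0], [0, 0, 0]]' --travel '[[0, 0, -40], [0, 0, -40], [0, 0, -40], [0, 0, -20], [-1.5, -37, 0]]' --fingers '[0, 0, 0, 0, 0]'

```text
t: 14.3
tool_pos: [0.6506, -0.0442, 0.2401]
eef_rot: [2.951, 1.042, 0.026]
wrist_force: [2.0, -2.0, 0.5]
width: 0.0854
grasp_force: 0.0
```

Emit:
move_arm --turn '[[0, 0, 0], [0, 0, 0], [0, 0, 0], [0, 0, 0], [0, 0, 0]]' --travel '[[-1.5, -37, 0], [-1.5, -37, 0], [-1.5, -37, 0], [-1.5, -37, 0], [-1.5, -37, 0]]' --fingers '[0, 0, 0, 0, 0]'

```text
t: 14.72
tool_pos: [0.5177, 0.1033, 0.2319]
eef_rot: [2.955, 1.062, 0.003]
wrist_force: [0.4, -0.5, -0.2]
width: 0.0851
grasp_force: 0.0
```

Emit:
move_arm --turn '[[0, 0, 0], [0, 0, 0], [0, 0, 0], [0, 0, 0], [0, 0, 0]]' --travel '[[-1.5, -37, 0], [-1.5, -37, 0], [-1.5, -37, 0], [-1.5, -37, 0], [-1.5, -37, 0]]' --fingers '[0, 0, 0, 0, 0]'

```text
t: 15.13
tool_pos: [0.3941, 0.2412, 0.2318]
eef_rot: [2.955, 1.062, 0.004]
wrist_force: [1.2, 1.4, 0.4]
width: 0.0854
grasp_force: 0.0
```

Emit:
move_arm --turn '[[0, 0, 0], [0, 0, -0.12], [0, 0, -0.12], [0, 0, -0.12], [0, 0, -0.12]]' --travel '[[-1.5, -37, 0], [0, 0, 0], [0, 0, 0], [0, 0, 0], [0, 0, 0]]' --fingers '[0, 0, 0, 0, 0]'

```text
t: 15.55
tool_pos: [0.3704, 0.2681, 0.2317]
eef_rot: [2.612, 1.744, 0.003]
wrist_force: [1.2, 0.2, -0.1]
width: 0.0854
grasp_force: 0.0
```

Emit:
move_arm --turn '[[0, 0, -0.12], [0, 0, -0.12], [0, 0, -0.12], [0, 0, -0.12], [0, 0, -0.12]]' --travel '[[0, 0, 0], [0, 0, 0], [0, 0, 0], [0, 0, 0], [0, 0, 0]]' --fingers '[0, 0, 0, 0, 0]'

```text
t: 15.97
tool_pos: [0.3706, 0.2677, 0.2316]
eef_rot: [1.981, 2.436, 0.002]
wrist_force: [0.1, 0.5, 0.2]
width: 0.0852
grasp_force: 0.0
```

Emit:
move_arm --turn '[[0, 0, -0.12], [0, 0, -0.12], [0, 0, -0.12], [0, 0, 0], [0, 0, 0]]' --travel '[[0, 0, 0], [0, 0, 0], [0, 0, 0], [0, 0, 0], [0, 0, 0]]' --fingers '[0, 0, 0, 0, 0]'

```text
t: 16.38
tool_pos: [0.3707, 0.2677, 0.2313]
eef_rot: [1.525, 2.745, 0.002]
wrist_force: [0.5, -0.9, 0.4]
width: 0.0852
grasp_force: 0.0
```

Run:
```python
from h import *
p=env.get_image("wrist"); W=cloud(p); cv2.imwrite("pics/w4.png",p["color"])
(x,f),k,m=fithex(W,[.3707,.2666]); print(x,np.degrees(x[2])%60,f,k)
go([*x[:2],.0312],(np.degrees(x[2])%60)+90)
for d in env.search_frame("caddy1",p): print(d)
p=env.get_image("top"); cv2.imwrite("pics/top1.png",p["color"]); W=cloud(p); np.savez("top1.npz",W=W)
for d in env.search_frame("caddy1",p): print(d)
```

```text
[0.37027544 0.26727079 0.56444083] 32.34007727288126 0.0005985310328663184 4399
t 16.4 tcp [0.3707 0.2676 0.2311] yaw 121.89 tilt 0.08 w 0.0854 F [-0.1 -0.4 -0.3] q1,7 [ 0.05 -0.19]
  shift now [ 1.000e-01 -8.000e-01  1.999e+02] after turn [ -0.   -0.5 199.9] turnz -0.008 tiltfix [ 0.001  0.001 -0.008]
{'xy': [320.9, 216.7], 'score': 0.77}
{'xy': [272.0, 378.1], 'score': 0.72}
{'xy': [373.8, 361.2], 'score': 0.55}
{'xy': [246.5, 262.2], 'score': 0.84}
{'xy': [394.5, 179.3], 'score': 0.82}
{'xy': [274.4, 291.2], 'score': 0.66}
{'xy': [352.3, 184.9], 'score': 0.65}
{'xy': [205.0, 312.6], 'score': 0.61}
{'xy': [274.3, 202.8], 'score': 0.49}
```

View pics/w4.png

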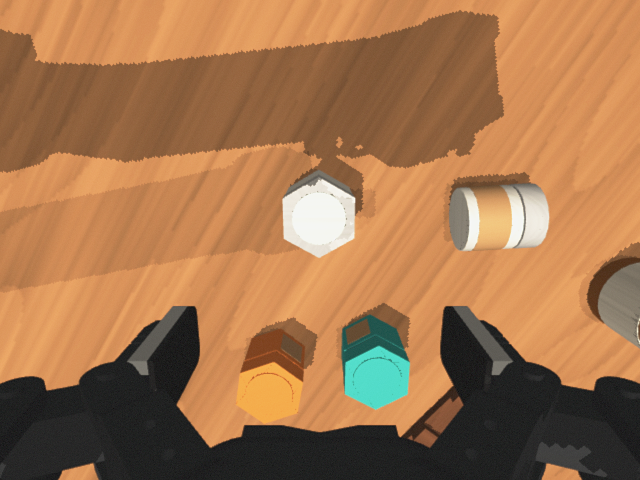

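Wrist view: the third bare-metal caddy is at (320,216). The orange and turquoise ones at (270,380) and (375,365) are left alone. I'll grasp it.

Emit:
move_arm --turn '[[0, 0, -0.008], [0, 0, 0], [0, 0, 0], [0, 0, 0], [0, 0, 0]]' --travel '[[0, -0.6, 30], [0, 0, 40], [0, 0, 40], [0, 0, 40], [0, 0, 25]]' --fingers '[0, 0, 0, 0, 0]'

```text
t: 17.0
tool_pos: [0.3682, 0.2655, 0.0519]
eef_rot: [-1.512, -2.751, 0.006]
wrist_force: [0.2, 0.9, 0.0]
width: 0.0855
grasp_force: 0.0
```

Emit:
move_arm --turn '[[0, 0, 0], [0, 0, 0], [0, 0, 0], [0, 0, 0], [0, 0, 0]]' --travel '[[0, 0, 15], [0, 0, 9.5], [0, 0, 0], [0, 0, 0], [0, 0, 0]]' --fingers '[0, 0, 0.2, 1, 1]'

```text
t: 17.42
tool_pos: [0.3715, 0.2682, 0.0324]
eef_rot: [1.511, 2.752, 0.004]
wrist_force: [0.5, 0.1, -0.4]
width: 0.0553
grasp_force: 64.9
```

Emit:
move_arm --turn '[[0, 0, 0], [0, 0, 0], [0, 0, 0], [0, 0, 0], [0, 0, 0]]' --travel '[[0, 0, 0], [0, 0, 0], [0, 0, 0], [0, 0, 0], [0, 0, 0]]' --fingers '[1, 1, 1, 1, 1]'

```text
t: 17.83
tool_pos: [0.3713, 0.2678, 0.0321]
eef_rot: [1.511, 2.752, 0.003]
wrist_force: [-0.7, 0.2, 5.7]
width: 0.0547
grasp_force: 66.0
```

Run:
```python
from h import *
go([.3703,.2673,.0312],122.3)
go([.5623,-.0811,.1812],99.49)
```

```text
t 17.8 tcp [0.3713 0.2678 0.0321] yaw 122.47 tilt 0.15 w 0.0547 F [-0.7  0.2  5.7] q1,7 [-0.12 -0.49]
  shift now [ 0.2 -1.1  0.9] after turn [ 0.2 -1.1  0.9] turnz 0.003 tiltfix [0.003 0.001 0.003]
t 17.8 tcp [0.3713 0.2678 0.0321] yaw 122.47 tilt 0.15 w 0.0547 F [-0.7  0.2  5.7] q1,7 [-0.12 -0.49]
  shift now [-396.9  -25.8 -148.9] after turn [-375.6  130.8 -149.1] turnz 0.401 tiltfix [0.003 0.    0.401]
```

Emit:
move_arm --turn '[[0, 0, 0], [0, 0, 0.1], [0, 0, 0.1], [0, 0, 0.1], [0, 0, 0.1]]' --travel '[[0, 0, -20], [0, 0, -40], [0, 0, -40], [0, 0, -30], [0, 0, -19]]' --fingers '[1, 1, 1, 1, 1]'

```text
t: 18.25
tool_pos: [0.3712, 0.2681, 0.1832]
eef_rot: [2.033, 2.393, 0.007]
wrist_force: [0.0, -0.0, -1.4]
width: 0.0551
grasp_force: 65.1
```

Emit:
move_arm --turn '[[0, 0, 0], [0, 0, 0], [0, 0, 0], [0, 0, 0], [0, 0, 0]]' --travel '[[-34.2, 11.9, 0], [-34.2, 11.9, 0], [-34.2, 11.9, 0], [-34.2, 11.9, 0], [-34.2, 11.9, 0]]' --fingers '[1, 1, 1, 1, 1]'

```text
t: 18.67
tool_pos: [0.4571, 0.1065, 0.1797]
eef_rot: [2.028, 2.399, -0.001]
wrist_force: [1.0, -0.1, -0.5]
width: 0.0548
grasp_force: 65.2
```

Emit:
move_arm --turn '[[0, 0, 0], [0, 0, 0], [0, 0, 0], [0, 0, 0], [0, 0, 0]]' --travel '[[-34.2, 11.9, 0], [-34.2, 11.9, 0], [-34.2, 11.9, 0], [-34.2, 11.9, 0], [-34.2, 11.9, 0]]' --fingers '[1, 1, 1, 1, 1]'

```text
t: 19.08
tool_pos: [0.5441, -0.0521, 0.1793]
eef_rot: [-2.028, -2.398, 0.001]
wrist_force: [0.3, 1.3, -1.4]
width: 0.055
grasp_force: 65.2
```

Emit:
move_arm --turn '[[0, 0, 0], [0, 0, 0], [0, 0, 0], [0, 0, 0], [0, 0, 0]]' --travel '[[-34.2, 11.9, 0], [0, 0, 0], [0, 0, 35], [0, 0, 35], [0, 0, 20]]' --fingers '[1, 1, 1, 1, 1]'

```text
t: 19.5
tool_pos: [0.5589, -0.0823, 0.0863]
eef_rot: [-2.027, -2.395, 0.004]
wrist_force: [-1.4, 0.7, -2.1]
width: 0.0554
grasp_force: 65.2
```

Emit:
move_arm --turn '[[0, 0, 0], [0, 0, 0], [0, 0, 0]]' --travel '[[0, 0, 15], [0, 0, 0], [0, 0, 0]]' --fingers '[1, 1, 1]'

```text
t: 19.75
tool_pos: [0.5602, -0.0818, 0.0737]
eef_rot: [-2.026, -2.397, 0.002]
wrist_force: [0.4, -0.5, -0.5]
width: 0.055
grasp_force: 65.1
```

Run:
```python
from h import *
go([.5623,-.0811,.0401],99.49)
```

```text
t 19.8 tcp [ 0.5602 -0.0818  0.0737] yaw 99.58 tilt 0.19 w 0.0550 F [ 0.4 -0.5 -0.5] q1,7 [0.39 0.06]
  shift now [ 0.3  2.2 33.6] after turn [ 0.4  2.1 33.6] turnz 0.002 tiltfix [-0.003 -0.001  0.002]
```

Emit:
move_arm --turn '[[0, 0, 0], [0, 0, 0], [0, 0, 0], [0, 0, 0], [0, 0, 0]]' --travel '[[0.2, 2, 0], [0, 0, 0], [0, 0, 4], [0, 0, 4], [0, 0, 4]]' --fingers '[1, 1, 1, 1, 1]'

```text
t: 20.17
tool_pos: [0.5643, -0.0817, 0.0635]
eef_rot: [2.028, 2.398, 0.001]
wrist_force: [-0.6, 0.2, -0.6]
width: 0.0547
grasp_force: 65.4
```

Emit:
move_arm --turn '[[0, 0, 0], [0, 0, 0], [0, 0, 0]]' --travel '[[0, 0, 4], [0, 0, 0], [0, 0, 0]]' --fingers '[1, 1, 1]'

```text
t: 20.42
tool_pos: [0.5631, -0.0816, 0.0581]
eef_rot: [-2.028, -2.398, 0.001]
wrist_force: [0.5, -0.5, -1.5]
width: 0.0549
grasp_force: 65.4
```

Emit:
move_arm --turn '[[0, 0, 0], [0, 0, 0], [0, 0, 0], [0, 0, 0], [0, 0, 0]]' --travel '[[0, 0, 4], [0, 0, 4], [0, 0, 4], [0, 0, 3.5], [0, 0, 2]]' --fingers '[1, 1, 1, 1, 1]'

```text
t: 20.83
tool_pos: [0.5632, -0.0816, 0.0405]
eef_rot: [-2.028, -2.398, 0.001]
wrist_force: [-0.2, -0.0, -1.9]
width: 0.0551
grasp_force: 65.4
```

Emit:
move_arm --turn '[[0, 0, 0], [0, 0, 0], [0, 0, 0], [0, 0, 0], [0, 0, 0]]' --travel '[[0, 0, 0], [0, 0, 0], [0, 0, 0], [0, 0, 0], [0, 0, 0]]' --fingers '[1, 1, 0, 0, 0]'

```text
t: 21.25
tool_pos: [0.5642, -0.0816, 0.0418]
eef_rot: [2.028, 2.398, 0.001]
wrist_force: [0.5, 0.7, 0.8]
width: 0.0855
grasp_force: 0.0
```

Emit:
move_arm --turn '[[0, 0, 0], [0, 0, 0], [0, 0, 0], [0, 0, 0], [0, 0, 0]]' --travel '[[0, 0, 0], [0, 0, -20], [0, 0, -40], [0, 0, -40], [0, 0, -40]]' --fingers '[0, 0, 0, 0, 0]'

```text
t: 21.67
tool_pos: [0.563, -0.0814, 0.1825]
eef_rot: [-2.027, -2.398, 0.001]
wrist_force: [1.6, -0.2, -0.5]
width: 0.0853
grasp_force: 0.0
```

Emit:
move_arm --turn '[[0, 0, 0], [0, 0, 0], [0, 0, 0]]' --travel '[[0, 0, -30], [0, 0, -20], [0, 0, 0]]' --fingers '[0, 0, 0]'

```text
t: 21.92
tool_pos: [0.5677, -0.0817, 0.2381]
eef_rot: [2.022, 2.391, 0.01]
wrist_force: [0.9, -0.1, 0.1]
width: 0.0856
grasp_force: 0.0
```

Run:
```python
from h import *
go([.431,-.129,.23],45)
p=env.get_image("wrist"); W=cloud(p); cv2.imwrite("pics/w5.png",p["color"])
T=np.array([.6219,-.1193]); 
for i in WC:
    c=T+rot2(.1656)@i; z=near(W,c,.02,-.01,.1)[:,2]; print(np.round(c,4),len(z), np.median(z) if len(z) else 0)
w=near(W,[.625,.111],.1,.006,.03)[:,:2].astype(np.float32); print(len(w),cv2.minAreaRect(w*1000) if len(w) else 0)
p=env.get_image("top"); W=cloud(p); np.savez("top2.npz",W=W,c=p["color"]);cv2.imwrite("pics/top2.png",p["color"])
m=env.cut_out("cradle",p); print([ (d["score"],d["xy"]) for d in m])
w=W[m[0]["pixels"]]; w=w[np.isfinite(w[:,0])][:,:2].astype(np.float32); print(cv2.minAreaRect(w*1000))
for c in([.502,.3435],[.384,-.2712],[.4307,-.1289]):
    try: r=fitcan(W,c); print("can",np.round(r[0],4),np.degrees(r[1])%180,r[2],r[3])
    except Exception as e: print(e)
```

```text
t 21.9 tcp [ 0.5677 -0.0817  0.2381] yaw 99.57 tilt 0.70 w 0.0856 F [ 0.9 -0.1  0.1] q1,7 [0.44 0.14]
  shift now [ -23.9 -142.8    6.5] after turn [-130.1  -63.2    8.1] turnz 0.952 tiltfix [ 0.013 -0.002  0.952]
[ 0.5779 -0.1748] 1185 0.008198312584830102
[ 0.5623 -0.0811] 2039 0.07120766693174115
[ 0.6815 -0.1575] 1041 0.07122433038903571
[ 0.6659 -0.0638] 2010 0.0713209057578322
6036 ((622.6281127929688, 79.34070587158203), (55.01844024658203, 80.66841125488281), 83.61946868896484)
[(0.56, [276.7, 202.8]), (0.34, [346.8, 186.9])]
((627.1815185546875, 116.03495025634766), (125.23729705810547, 85.49009704589844), 82.830810546875)
can [0.5017 0.3438] 38.481780186453506 [0.06391311] ((501.66522216796875, 343.76995849609375), (65.6052017211914, 55.4752197265625), 34.87236785888672)
can [ 0.3831 -0.2701] 40.71403144397351 [0.06328482] ((383.3348693847656, -271.43487548828125), (64.61552429199219, 55.64570999145508), 37.31554412841797)
can [nan nan] 0.0 [nan] ((436.1329040527344, -88.28530883789062), (0.0, 0.0), 0.0)h.py:41: RuntimeWarning: Mean of empty slice.
  u,s,v=np.linalg.svd(t-t.mean(0)); a=np.arctan2(v[0,1],v[0,0])
  ret = um.true_divide(
h.py:42: RuntimeWarning: Mean of empty slice.
  s=(q-t.mean(0))@v.T; e=np.percentile(s[:,0],[1,99])
h.py:43: RuntimeWarning: Mean of empty slice.
  mid=t.mean(0)+v[0]*e.mean()
```

View pics/w5.png

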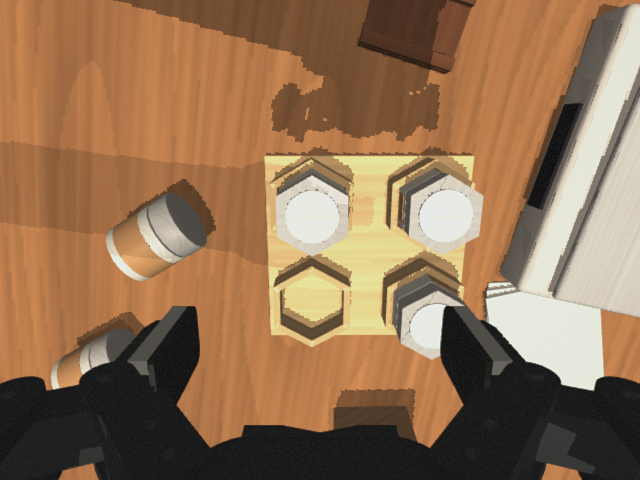

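Wrist view: three caddies home at (313,210), (445,215) and (432,325), tops at 71 mm against the expected 70, with the well at (312,300) left empty. Now the canisters; the first is the one at about (157,235).

Emit:
move_arm --turn '[[0, 0, 0], [0, 0, 0], [0, 0, 0], [0, 0, 0], [0, 0, -0.11]]' --travel '[[-6.7, -34.6, 0], [-6.7, -34.6, 0], [-6.7, -34.6, 0], [-6.7, -34.6, 0], [0, 0, 0]]' --fingers '[0, 0, 0, 0, 0]'

```text
t: 22.48
tool_pos: [0.4222, -0.134, 0.2271]
eef_rot: [-1.894, -2.494, 0.012]
wrist_force: [-0.3, -0.3, -0.7]
width: 0.0854
grasp_force: 0.0
```

Emit:
move_arm --turn '[[0, 0, -0.11], [0, 0, -0.11], [0, 0, -0.11], [0, 0, -0.11], [0, 0, 0]]' --travel '[[0, 0, 0], [0, 0, 0], [0, 0, 0], [0, 0, 0], [0, 0, 0]]' --fingers '[0, 0, 0, 0, 0]'

```text
t: 22.9
tool_pos: [0.43, -0.1307, 0.2292]
eef_rot: [-1.297, -2.857, 0.001]
wrist_force: [0.4, -0.5, 0.2]
width: 0.0851
grasp_force: 0.0
```

Emit:
move_arm --turn '[[0, 0, 0], [0, 0, 0]]' --travel '[[0, 0, 0], [0, 0, 0]]' --fingers '[0, 0]'

```text
t: 23.07
tool_pos: [0.4309, -0.1309, 0.2302]
eef_rot: [-1.303, -2.856, 0.0]
wrist_force: [0.6, 0.8, 0.2]
width: 0.0855
grasp_force: 0.0
```

```bash
cat >> h.py <<'E'
def can(W,c):
    """lying canister: plane-view rectangle of points above 30 mm (at its widest level)"""
    q=near(W,c,.05,.032,.066)[:,:2]
    def f(x):
        s=(q-x[:2])@rot2(x[2]); return np.mean(np.clip(np.abs(s)-[.032,.028],0,.01).sum(1))*1e4
    r=cv2.minAreaRect(q.astype(np.float32)*1000); m=np.array(r[0])/1000
    A=[np.radians(r[2]+(0 if r[1][0]>r[1][1] else 90))]
    x,v=best(f,[[*m,a] for a in A],[.003,.003,.05])
    t=near(W,c,.05,.05,.066)[:,:2]; ax=np.array([np.cos(x[2]),np.sin(x[2])])
    e=np.percentile((t-x[:2])@ax,[1,99]); n=np.array([-ax[1],ax[0]])
    tm=near(W,c,.05,.0535,.066)[:,:2]; v2=np.linalg.svd(tm-tm.mean(0))[2][0]
    return x,np.degrees(x[2])%180,v,"ends",e,"ridge off",((tm-x[:2])@n).mean(),"ridge ang",np.degrees(np.arctan2(v2[1],v2[0]))%180
E
python3 - <<'E'
from h import *
p=env.get_image("wrist"); W=cloud(p); np.savez("w6.npz",W=W,c=p["color"]);cv2.imwrite("pics/w6.png",p["color"])
r=can(W,[.432,-.131]); print(r)
go([*r[0][:2],.019],r[1]+90)
E
```

```text
(array([ 0.43203   , -0.13117319,  0.70129267]), np.float64(40.18111038208008), np.float64(0.0), 'ends', array([-0.03136422,  0.03123193]), 'ridge off', np.float64(0.0001984379585971982), 'ridge ang', np.float64(40.18080287993009))
t 23.1 tcp [ 0.4311 -0.1309  0.2304] yaw 130.98 tilt 0.10 w 0.0852 F [-0.1 -0.8 -0.2] q1,7 [0.59 0.91]
  shift now [ -1.2   0.7 211.4] after turn [ -0.8   0.5 211.4] turnz 0.014 tiltfix [-0.001 -0.002  0.014]
```

View pics/w6.png

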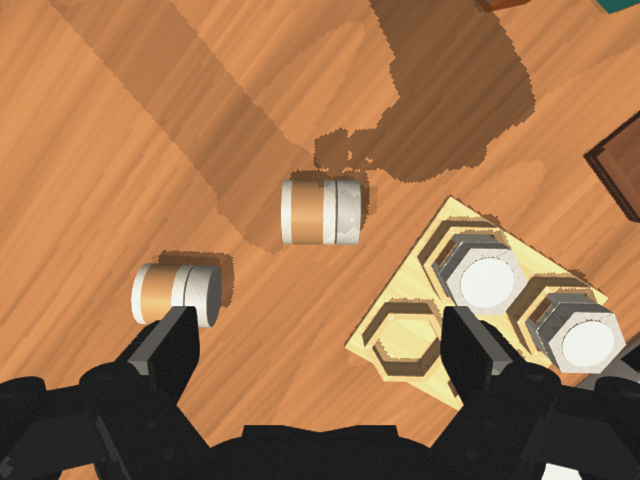

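Wrist view: the canister lies at (320,212), its axis along the closing line, with the next one at (177,295). I'll grip it across the ends.

Emit:
move_arm --turn '[[0, 0, 0.014], [0, 0, 0], [0, 0, 0], [0, 0, 0], [0, 0, 0]]' --travel '[[-0.8, 0.5, 35], [0, 0, 40], [0, 0, 40], [0, 0, 40], [0, 0, 30]]' --fingers '[0, 0, 0, 0, 0]'

```text
t: 23.53
tool_pos: [0.4309, -0.1309, 0.0435]
eef_rot: [-1.322, -2.847, 0.0]
wrist_force: [0.1, 0.1, -0.0]
width: 0.0855
grasp_force: 0.0
```

Emit:
move_arm --turn '[[0, 0, 0], [0, 0, 0], [0, 0, 0], [0, 0, 0], [0, 0, 0]]' --travel '[[0, 0, 15], [0, 0, 10], [0, 0, 4], [0, 0, 0], [0, 0, 0]]' --fingers '[0, 0, 0, 0.2, 1]'

```text
t: 23.95
tool_pos: [0.4336, -0.1316, 0.0182]
eef_rot: [1.32, 2.849, 0.0]
wrist_force: [0.4, -0.2, 1.8]
width: 0.0638
grasp_force: 2.4
```

Emit:
move_arm --turn '[[0, 0, 0], [0, 0, 0], [0, 0, 0], [0, 0, 0], [0, 0, 0]]' --travel '[[0, 0, 0], [0, 0, 0], [0, 0, 0], [0, 0, 0], [0, 0, 0]]' --fingers '[1, 1, 1, 1, 1]'

```text
t: 24.37
tool_pos: [0.4338, -0.1317, 0.0185]
eef_rot: [1.32, 2.848, 0.0]
wrist_force: [-0.7, 0.6, 6.8]
width: 0.0632
grasp_force: 66.5
```

Run:
```python
from h import *
go([.4320,-.1312,.016],130.2)
go([.57,.105,.2],83.6)
```

```text
t 24.4 tcp [ 0.4338 -0.1317  0.0185] yaw 130.27 tilt 0.14 w 0.0632 F [-0.7  0.6  6.8] q1,7 [0.52 0.72]
  shift now [ 1.6 -1.   2.5] after turn [ 1.5 -1.   2.5] turnz 0.001 tiltfix [0.001 0.002 0.001]
t 24.4 tcp [ 0.4338 -0.1317  0.0185] yaw 130.27 tilt 0.14 w 0.0632 F [-0.7  0.6  6.8] q1,7 [0.52 0.72]
  shift now [  92.2  257.2 -181.5] after turn [ 250.4  109.  -181.5] turnz 0.815 tiltfix [0.002 0.002 0.815]
```

Emit:
move_arm --turn '[[0, 0, 0], [0, 0, 0.102], [0, 0, 0.102], [0, 0, 0.102], [0, 0, 0.102]]' --travel '[[0, 0, -20], [0, 0, -40], [0, 0, -40], [0, 0, -40], [0, 0, -25]]' --fingers '[1, 1, 1, 1, 1]'

```text
t: 24.78
tool_pos: [0.4339, -0.1315, 0.1861]
eef_rot: [1.874, 2.515, 0.003]
wrist_force: [-0.1, 0.1, -0.8]
width: 0.063
grasp_force: 66.3
```

Emit:
move_arm --turn '[[0, 0, 0.102], [0, 0, 0.102], [0, 0, 0.102], [0, 0, 0.102], [0, 0, 0]]' --travel '[[0, 0, -15], [0, 0, 0], [0, 0, 0], [0, 0, 0], [24.5, 24, 0]]' --fingers '[1, 1, 1, 1, 1]'

```text
t: 25.2
tool_pos: [0.4534, -0.1151, 0.1958]
eef_rot: [-2.356, -2.076, 0.013]
wrist_force: [-0.1, -1.1, -1.4]
width: 0.0636
grasp_force: 66.4
```

Emit:
move_arm --turn '[[0, 0, 0], [0, 0, 0], [0, 0, 0], [0, 0, 0], [0, 0, 0]]' --travel '[[24.5, 24, 0], [24.5, 24, 0], [24.5, 24, 0], [24.5, 24, 0], [24.5, 24, 0]]' --fingers '[1, 1, 1, 1, 1]'

```text
t: 25.62
tool_pos: [0.5925, -0.0006, 0.1966]
eef_rot: [-2.343, -2.092, 0.002]
wrist_force: [0.7, -0.7, -0.7]
width: 0.0635
grasp_force: 66.4
```

Emit:
move_arm --turn '[[0, 0, 0], [0, 0, 0], [0, 0, 0], [0, 0, 0], [0, 0, 0]]' --travel '[[24.5, 24, 0], [0, 0, 0], [0, 0, 0], [0, 0, 0], [0, 0, 0]]' --fingers '[1, 1, 1, 1, 1]'

```text
t: 26.03
tool_pos: [0.6175, 0.0183, 0.1966]
eef_rot: [-2.345, -2.09, 0.004]
wrist_force: [-0.4, -0.3, -0.5]
width: 0.0638
grasp_force: 66.4
```

```bash
cat >> h.py <<'E'
def rectfit(q,c,a,hx,hy):
    def f(x):
        s=(q-x[:2])@rot2(x[2]); return np.mean(np.clip(np.abs(s)-[hx,hy],0,.006).sum(1))*1e4
    return best(f,[[*c,a]],[.004,.004,.05])
E
python3 - <<'E'
from h import *
p=env.get_image("wrist"); W=cloud(p); np.savez("w7.npz",W=W,c=p["color"]);cv2.imwrite("pics/w7.png",p["color"])
go([.625,.1105,.2],83.6)
w=near(W,[.625,.111],.09,.005,.03); print(len(w),cv2.minAreaRect(w[:,:2].astype(np.float32)*1000))
for h in (0,-.0005,-.001): print(rectfit(w[:,:2],[.625,.111],np.radians(-6.4),.04+h,.061+h))
a=np.radians(-6.4); s=(w[:,:2]-[.625,.111])@rot2(a); print(np.percentile(s,[.5,2,98,99.5],axis=0))
hi=s[w[:,2]>.0145][:,1]; print(np.histogram(hi,bins=np.arange(-.066,.067,.004)))
E
```

```text
t 26.1 tcp [0.6177 0.0182 0.1969] yaw 83.40 tilt 0.11 w 0.0633 F [-0.3 -0.3 -0.8] q1,7 [ 0.24 -0.35]
  shift now [92.6 -3.3 -3.3] after turn [92.6 -3.  -3.1] turnz -0.004 tiltfix [-0.001  0.002 -0.004]
18294 ((626.4170532226562, 112.66167449951172), (120.30382537841797, 80.36740112304688), 83.21465301513672)
(array([ 0.62644856,  0.11265414, -0.12009133]), np.float64(0.0006895265606417109))
(array([ 0.62642413,  0.11250948, -0.12157241]), np.float64(0.03239587123273105))
(array([ 0.62644119,  0.11262754, -0.12109508]), np.float64(0.12807868361801253))
[[-0.03831106 -0.05749952]
 [-0.03708145 -0.05559894]
 [ 0.03969158  0.05981487]
 [ 0.04087949  0.06131107]]
(array([  0,  61, 512, 514, 304,   0,   0,   0,   0,   0,   0,   0,   0,
         0, 210, 640, 574, 621, 644, 267,   0,   0,   0,   0,   0,   0,
         0,   0,   0, 391, 707, 683,   0]), array([-0.066, -0.062, -0.058, -0.054, -0.05 , -0.046, -0.042, -0.038,
       -0.034, -0.03 , -0.026, -0.022, -0.018, -0.014, -0.01 , -0.006,
       -0.002,  0.002,  0.006,  0.01 ,  0.014,  0.018,  0.022,  0.026,
        0.03 ,  0.034,  0.038,  0.042,  0.046,  0.05 ,  0.054,  0.058,
        0.062,  0.066]))
```

View pics/w7.png

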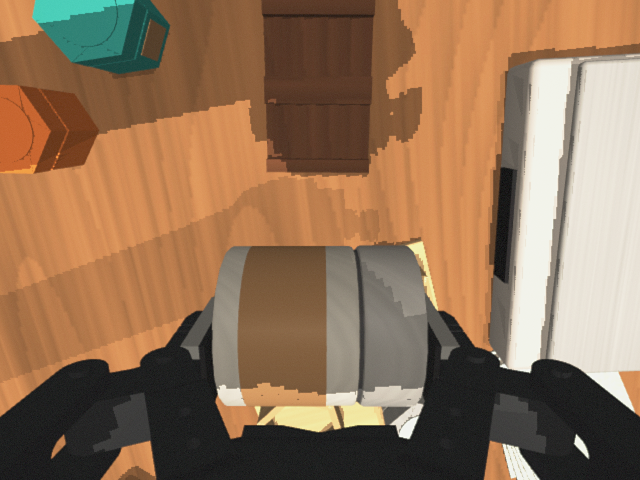

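Wrist view: the cradle at (320,90) with its two grooves, the held canister below it. The cradle centre comes to (0.6264,0.113), yaw about -6.7°, and the groove spacing agrees with the given sizes. I'll place the canister in the far groove.

Emit:
move_arm --turn '[[0, 0, 0], [0, 0, 0], [0, 0, 0], [0, 0, 0], [0, 0, 0]]' --travel '[[31, -0.6, 0], [31, -0.6, 0], [31, -0.6, 0], [31, -0.7, 0], [0, 0, 35]]' --fingers '[1, 1, 1, 1, 1]'

```text
t: 26.5
tool_pos: [0.6349, 0.1555, 0.1714]
eef_rot: [2.332, 2.101, 0.032]
wrist_force: [1.5, 3.8, 1.0]
width: 0.0636
grasp_force: 66.6
```

Emit:
move_arm --turn '[[0, 0, 0], [0, 0, 0], [0, 0, 0], [0, 0, 0], [0, 0, 0]]' --travel '[[0, 0, 40], [0, 0, 35], [0, 0, 25], [0, 0, 15], [0, 0, 0]]' --fingers '[1, 1, 1, 1, 1]'

```text
t: 26.92
tool_pos: [0.6266, 0.1409, 0.0431]
eef_rot: [-2.343, -2.089, 0.013]
wrist_force: [-0.6, -0.3, -1.2]
width: 0.0631
grasp_force: 66.6
```

Emit:
move_arm --turn '[[0, 0, 0], [0, 0, 0]]' --travel '[[0, 0, 0], [0, 0, 0]]' --fingers '[1, 1]'

```text
t: 27.08
tool_pos: [0.6322, 0.1438, 0.0497]
eef_rot: [2.343, 2.09, 0.006]
wrist_force: [0.0, -0.5, -0.3]
width: 0.0631
grasp_force: 66.5
```

Run:
```python
from h import *
go([.6297,.1413,.0285],83.3)
```

```text
t 27.1 tcp [0.6322 0.1438 0.0497] yaw 83.49 tilt 0.24 w 0.0631 F [ 0.  -0.5 -0.3] q1,7 [ 0.02 -0.62]
  shift now [-2.8 -2.3 21.2] after turn [-2.8 -2.2 21.2] turnz 0.003 tiltfix [ 0.004 -0.001  0.003]
```

Emit:
move_arm --turn '[[0, 0, 0.003], [0, 0, 0], [0, 0, 0], [0, 0, 0], [0, 0, 0]]' --travel '[[0, 0, 0], [0, 0, 0], [0, 0, 0], [0, 0, 0], [0, 0, 0]]' --fingers '[1, 1, 1, 1, 1]'

```text
t: 27.5
tool_pos: [0.6306, 0.1437, 0.0479]
eef_rot: [2.346, 2.089, 0.001]
wrist_force: [-0.1, -0.4, -0.0]
width: 0.0632
grasp_force: 66.6
```

Run:
```python
from h import *
go([.6297,.1413,.0285],83.3)
```

```text
t 27.5 tcp [0.6306 0.1437 0.0479] yaw 83.36 tilt 0.05 w 0.0632 F [-0.1 -0.4 -0. ] q1,7 [ 0.02 -0.63]
  shift now [-2.5 -0.6 19.4] after turn [-2.5 -0.6 19.4] turnz 0.001 tiltfix [ 0.001 -0.     0.001]
```

Emit:
move_arm --turn '[[0, 0, 0], [0, 0, 0], [0, 0, 0], [0, 0, 0], [0, 0, 0]]' --travel '[[-2.5, -0.6, 4], [0, 0, 4], [0, 0, 4], [0, 0, 3], [0, 0, 2]]' --fingers '[1, 1, 1, 1, 1]'

```text
t: 27.92
tool_pos: [0.6288, 0.141, 0.0292]
eef_rot: [-2.346, -2.088, 0.002]
wrist_force: [0.8, 0.1, -1.2]
width: 0.0629
grasp_force: 66.6
```

Emit:
move_arm --turn '[[0, 0, 0], [0, 0, 0], [0, 0, 0]]' --travel '[[0, 0, 1.5], [0, 0, 0], [0, 0, 0]]' --fingers '[1, 1, 1]'

```text
t: 28.17
tool_pos: [0.6296, 0.1415, 0.0288]
eef_rot: [2.346, 2.089, 0.001]
wrist_force: [-0.6, -0.7, -1.1]
width: 0.0629
grasp_force: 66.6
```

Emit:
move_arm --turn '[[0, 0, 0], [0, 0, 0], [0, 0, 0], [0, 0, 0], [0, 0, 0]]' --travel '[[0, 0, 0], [0, 0, 0], [0, 0, 0], [0, 0, -20], [0, 0, -35]]' --fingers '[0, 0, 0, 0, 0]'

```text
t: 28.58
tool_pos: [0.6253, 0.1398, 0.0796]
eef_rot: [-2.343, -2.086, 0.014]
wrist_force: [-0.0, -0.5, -0.7]
width: 0.0856
grasp_force: 0.0
```

Emit:
move_arm --turn '[[0, 0, 0], [0, 0, 0], [0, 0, 0], [0, 0, 0], [0, 0, 0]]' --travel '[[0, 0, -40], [0, 0, -40], [0, 0, -40], [0, 0, -20], [-33.9, -14.9, 0]]' --fingers '[0, 0, 0, 0, 0]'

```text
t: 29.0
tool_pos: [0.6164, 0.12, 0.2327]
eef_rot: [2.332, 2.099, 0.032]
wrist_force: [0.2, 2.3, 1.6]
width: 0.0853
grasp_force: 0.0
```

Emit:
move_arm --turn '[[0, 0, 0], [0, 0, 0], [0, 0, 0], [0, 0, 0], [0, 0, 0]]' --travel '[[-33.9, -14.9, 0], [-33.9, -14.9, 0], [0, 0, 0], [0, 0, 0], [0, 0, 0]]' --fingers '[0, 0, 0, 0, 0]'

```text
t: 29.42
tool_pos: [0.5735, 0.0457, 0.2243]
eef_rot: [2.347, 2.088, 0.002]
wrist_force: [0.3, 0.5, -1.0]
width: 0.0855
grasp_force: 0.0
```

Run:
```python
from h import *
p=env.get_image("wrist"); W=cloud(p); np.savez("w8.npz",W=W,c=p["color"]);cv2.imwrite("pics/w8.png",p["color"])
q=near(W,[.63,.143],.05,.042,.08); print(len(q),rectfit(q[:,:2],[.63,.143],np.radians(-6.7),.032,.028),cv2.minAreaRect(q[:,:2].astype(np.float32)*1000),np.percentile(q[:,2],95))
w=near(W,[.6264,.113],.09,.006,.03); w=w[:,:2]
s=(w-[.6264,.113])@rot2(np.radians(-6.7)); k=s[:,1]<-.01; print(np.percentile(s[k],[.5,2,98,99.5],axis=0))
hi=near(W,[.6264,.113],.09,.0145,.03); s=(hi[:,:2]-[.6264,.113])@rot2(np.radians(-6.7))
print(cv2.minAreaRect(s[s[:,1]<-.04].astype(np.float32)*1000), cv2.minAreaRect(s[abs(s[:,1])<.015].astype(np.float32)*1000))
go([.3855,-.2732,.23],127.5)
```

```text
7156 (array([ 0.62933404,  0.14208256, -0.11343938]), np.float64(0.000266963295088106)) ((629.444091796875, 142.20481872558594), (55.19245529174805, 64.19109344482422), 83.50040435791016) 0.06643401973369605
[[-0.03988689 -0.05975304]
 [-0.0389437  -0.05940392]
 [ 0.03846418 -0.01131472]
 [ 0.03958097 -0.01050282]]
((0.0813140869140625, -55.31684494018555), (10.312813758850098, 79.9820556640625), 89.76722717285156) ((0.4449615478515625, 2.7371902465820312), (79.58157348632812, 23.062284469604492), 0.02402316965162754)
t 29.5 tcp [0.5737 0.0469 0.2243] yaw 83.44 tilt 0.10 w 0.0852 F [ 0.2  0.3 -0.8] q1,7 [ 0.23 -0.38]
  shift now [-339.4 -150.4   -6.3] after turn [-139.3 -344.2   -5.7] turnz -0.769 tiltfix [ 0.002 -0.001 -0.769]
```

View pics/w8.png

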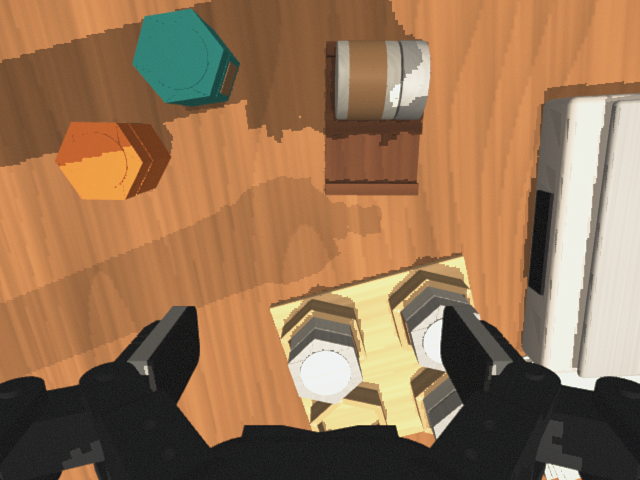

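The canister lies in the far groove at (383,80): centre (0.6293,0.1421), top at 66 mm, within 1 mm of the target. Next canister.

Emit:
move_arm --turn '[[0, 0, 0], [0, 0, 0], [0, 0, 0], [0, 0, 0], [0, 0, 0]]' --travel '[[-34, -15, -1], [-34, -15, -1], [-34, -15, -1], [-34, -15, -1], [-34, -15, -1]]' --fingers '[0, 0, 0, 0, 0]'

```text
t: 29.88
tool_pos: [0.4795, -0.114, 0.2291]
eef_rot: [2.342, 2.094, 0.002]
wrist_force: [0.7, 0.3, -0.4]
width: 0.0851
grasp_force: 0.0
```

Emit:
move_arm --turn '[[0, 0, 0], [0, 0, 0], [0, 0, 0], [0, 0, 0], [0, 0, 0]]' --travel '[[-34, -15, -1], [-34, -15, 0], [-34, -15, 0], [-34, -15, 0], [-34, -15, 0]]' --fingers '[0, 0, 0, 0, 0]'

```text
t: 30.3
tool_pos: [0.3859, -0.2751, 0.2302]
eef_rot: [2.341, 2.093, 0.001]
wrist_force: [0.5, -0.1, -0.7]
width: 0.0856
grasp_force: 0.0
```

Emit:
move_arm --turn '[[0, 0, -0.11], [0, 0, -0.11], [0, 0, -0.11], [0, 0, -0.11], [0, 0, -0.11]]' --travel '[[0, 0, 0], [0, 0, 0], [0, 0, 0], [0, 0, 0], [0, 0, 0]]' --fingers '[0, 0, 0, 0, 0]'

```text
t: 30.72
tool_pos: [0.3869, -0.2738, 0.23]
eef_rot: [1.678, 2.655, 0.001]
wrist_force: [-0.4, 0.1, 0.1]
width: 0.0855
grasp_force: 0.0
```

Emit:
move_arm --turn '[[0, 0, -0.11], [0, 0, -0.11], [0, 0, 0], [0, 0, 0], [0, 0, 0]]' --travel '[[0, 0, 0], [0, 0, 0], [0, 0, 0], [0, 0, 0], [0, 0, 0]]' --fingers '[0, 0, 0, 0, 0]'

```text
t: 31.13
tool_pos: [0.3859, -0.2743, 0.2298]
eef_rot: [1.39, 2.817, 0.0]
wrist_force: [-0.4, -0.5, -0.2]
width: 0.0856
grasp_force: 0.0
```

Run:
```python
from h import *
p=env.get_image("wrist"); W=cloud(p)
r=can(W,[.3855,-.2732]); print(r); print([d["xy"] for d in env.search_frame("canister1",p)])
go([*r[0][:2],.0165],r[1]+90)
```

```text
(array([ 0.38456421, -0.2732536 ,  0.66433895]), np.float64(38.06381828644126), np.float64(1.9234875074183145e-05), 'ends', array([-0.0312236 ,  0.03118781]), 'ridge off', np.float64(-0.00046621344244304367), 'ridge ang', np.float64(37.6627047856502))
[[320.4, 209.5]]
t 31.2 tcp [ 0.3854 -0.2746  0.2298] yaw 127.45 tilt 0.01 w 0.0854 F [-0.9 -0.1 -0.6] q1,7 [0.74 1.17]
  shift now [1.600e+00 1.000e-01 2.133e+02] after turn [1.600e+00 2.000e-01 2.133e+02] turnz -0.011 tiltfix [ 0.     0.    -0.011]
```

Emit:
move_arm --turn '[[0, 0, -0.007], [0, 0, 0], [0, 0, 0], [0, 0, 0], [0, 0, 0]]' --travel '[[1.3, 0.1, 35], [0, 0, 40], [0, 0, 40], [0, 0, 40], [0, 0, 30]]' --fingers '[0, 0, 0, 0, 0]'

```text
t: 31.65
tool_pos: [0.383, -0.273, 0.0422]
eef_rot: [-1.381, -2.819, -0.001]
wrist_force: [0.6, -1.4, -0.0]
width: 0.0854
grasp_force: 0.0
```

Emit:
move_arm --turn '[[0, 0, 0], [0, 0, 0], [0, 0, 0], [0, 0, 0], [0, 0, 0]]' --travel '[[0, 0, 15], [0, 0, 9], [0, 0, 4], [0, 0, 0], [0, 0, 0]]' --fingers '[0, 0, 0, 0.2, 1]'

```text
t: 32.07
tool_pos: [0.3854, -0.2746, 0.0178]
eef_rot: [1.38, 2.82, -0.0]
wrist_force: [0.7, 1.9, 4.9]
width: 0.064
grasp_force: 4.3
```

Emit:
move_arm --turn '[[0, 0, 0], [0, 0, 0], [0, 0, 0], [0, 0, 0], [0, 0, 0]]' --travel '[[0, 0, 0], [0, 0, 0], [0, 0, 0], [0, 0, 0], [0, 0, 0]]' --fingers '[1, 1, 1, 1, 1]'

```text
t: 32.48
tool_pos: [0.3854, -0.2747, 0.0181]
eef_rot: [1.379, 2.82, -0.001]
wrist_force: [-1.1, 0.7, 5.6]
width: 0.0631
grasp_force: 66.4
```

Run:
```python
from h import *
go([.3847,-.2736,.0165],127.85)
go([.6229,.0832,.2],83.2)
```

```text
t 32.5 tcp [ 0.3854 -0.2747  0.0181] yaw 127.87 tilt 0.16 w 0.0631 F [-1.1  0.7  5.6] q1,7 [0.7  1.09]
  shift now [1.3 0.1 1.6] after turn [1.3 0.1 1.6] turnz 0.000 tiltfix [0.001 0.003 0.   ]
t 32.5 tcp [ 0.3854 -0.2747  0.0181] yaw 127.87 tilt 0.16 w 0.0631 F [-1.1  0.7  5.6] q1,7 [0.7  1.09]
  shift now [ 136.3  407.3 -182. ] after turn [ 383.5  193.4 -181.9] turnz 0.780 tiltfix [0.002 0.002 0.78 ]
```

Emit:
move_arm --turn '[[0, 0, 0], [0, 0, 0.0975], [0, 0, 0.0975], [0, 0, 0.0975], [0, 0, 0.0975]]' --travel '[[0, 0, -20], [0, 0, -40], [0, 0, -40], [0, 0, -40], [0, 0, -25]]' --fingers '[1, 1, 1, 1, 1]'

```text
t: 32.9
tool_pos: [0.3854, -0.2745, 0.1856]
eef_rot: [1.904, 2.493, 0.001]
wrist_force: [0.7, -1.4, -0.5]
width: 0.0632
grasp_force: 66.4
```

Emit:
move_arm --turn '[[0, 0, 0.0975], [0, 0, 0.0975], [0, 0, 0.0975], [0, 0, 0.0975], [0, 0, 0]]' --travel '[[0, 0, -15], [0, 0, 0], [0, 0, 0], [0, 0, 0], [34.7, 17.6, 0]]' --fingers '[1, 1, 1, 1, 1]'

```text
t: 33.32
tool_pos: [0.4006, -0.2485, 0.1963]
eef_rot: [2.367, 2.065, -0.009]
wrist_force: [-1.0, -1.0, -1.1]
width: 0.0632
grasp_force: 66.3
```

Emit:
move_arm --turn '[[0, 0, 0], [0, 0, 0], [0, 0, 0], [0, 0, 0], [0, 0, 0]]' --travel '[[34.7, 17.6, 0], [34.7, 17.6, 0], [34.7, 17.6, 0], [34.7, 17.6, 0], [34.7, 17.6, 0]]' --fingers '[1, 1, 1, 1, 1]'

```text
t: 33.73
tool_pos: [0.5136, -0.078, 0.1963]
eef_rot: [-2.349, -2.085, 0.001]
wrist_force: [0.3, -0.1, -1.0]
width: 0.0631
grasp_force: 66.3
```

Emit:
move_arm --turn '[[0, 0, 0], [0, 0, 0], [0, 0, 0], [0, 0, 0], [0, 0, 0]]' --travel '[[34.7, 17.6, 0], [34.7, 17.6, 0], [34.7, 17.6, 0], [34.7, 17.6, 0], [34.7, 17.6, 0]]' --fingers '[1, 1, 1, 1, 1]'

```text
t: 34.15
tool_pos: [0.6217, 0.0835, 0.196]
eef_rot: [-2.349, -2.085, 0.002]
wrist_force: [0.9, -0.3, -0.8]
width: 0.0629
grasp_force: 66.3
```

Emit:
move_arm --turn '[[0, 0, 0], [0, 0, 0], [0, 0, 0], [0, 0, 0], [0, 0, 0]]' --travel '[[0, 0, 0], [0, 0, 30], [0, 0, 30], [0, 0, 20], [0, 0, 10]]' --fingers '[1, 1, 1, 1, 1]'

```text
t: 34.57
tool_pos: [0.6181, 0.0811, 0.1023]
eef_rot: [-2.346, -2.083, 0.011]
wrist_force: [-1.0, 0.7, -2.6]
width: 0.0635
grasp_force: 66.6
```

Emit:
move_arm --turn '[[0, 0, 0], [0, 0, 0], [0, 0, 0], [0, 0, 0], [0, 0, 0]]' --travel '[[0, 0, 0], [0, 0, 0], [0, 0, 0], [0, 0, 0], [0, 0, 0]]' --fingers '[1, 1, 1, 1, 1]'

```text
t: 34.98
tool_pos: [0.6232, 0.0824, 0.1088]
eef_rot: [2.348, 2.084, 0.005]
wrist_force: [0.7, -0.3, -1.7]
width: 0.0635
grasp_force: 66.5
```

Run:
```python
from h import *
go([.6227,.0819,.0281],83.2)
```

```text
t 35.0 tcp [0.6232 0.0824 0.1088] yaw 83.18 tilt 0.21 w 0.0635 F [ 0.7 -0.3 -1.7] q1,7 [ 0.1  -0.48]
  shift now [-0.6 -0.7 80.7] after turn [-0.6 -0.4 80.7] turnz -0.000 tiltfix [ 0.004 -0.001 -0.   ]
```

Emit:
move_arm --turn '[[0, 0, 0], [0, 0, 0], [0, 0, 0], [0, 0, 0], [0, 0, 0]]' --travel '[[-0.7, -0.3, 15], [0, 0, 15], [0, 0, 15], [0, 0, 10], [0, 0, 5]]' --fingers '[1, 1, 1, 1, 1]'

```text
t: 35.4
tool_pos: [0.6207, 0.0812, 0.0459]
eef_rot: [-2.349, -2.085, 0.002]
wrist_force: [-0.2, -0.2, -0.9]
width: 0.063
grasp_force: 66.5
```

Emit:
move_arm --turn '[[0, 0, 0], [0, 0, 0], [0, 0, 0], [0, 0, 0]]' --travel '[[0, 0, 0], [0, 0, 0], [0, 0, 0], [0, 0, 0]]' --fingers '[1, 1, 1, 1]'

```text
t: 35.73
tool_pos: [0.6224, 0.0818, 0.048]
eef_rot: [2.349, 2.085, 0.003]
wrist_force: [0.2, 0.4, -1.8]
width: 0.0631
grasp_force: 66.5
```

Run:
```python
from h import *
go([.6227,.0819,.0281],83.2)
```

```text
t 35.7 tcp [0.6224 0.0818 0.048 ] yaw 83.19 tilt 0.13 w 0.0631 F [ 0.2  0.4 -1.8] q1,7 [ 0.08 -0.51]
  shift now [ 0.2  0.3 19.9] after turn [ 0.2  0.3 19.9] turnz -0.000 tiltfix [ 0.002 -0.001 -0.   ]
```

Emit:
move_arm --turn '[[0, 0, 0], [0, 0, 0], [0, 0, 0], [0, 0, 0], [0, 0, 0]]' --travel '[[0.2, 0.3, 4], [0, 0, 4], [0, 0, 4], [0, 0, 4], [0, 0, 2]]' --fingers '[1, 1, 1, 1, 1]'

```text
t: 36.15
tool_pos: [0.6212, 0.0817, 0.0282]
eef_rot: [-2.349, -2.085, 0.002]
wrist_force: [-3.7, -0.8, 11.8]
width: 0.0629
grasp_force: 68.1
```

Emit:
move_arm --turn '[[0, 0, 0], [0, 0, 0], [0, 0, 0]]' --travel '[[0, 0, 1.6], [0, 0, 0], [0, 0, 0]]' --fingers '[1, 1, 1]'

```text
t: 36.4
tool_pos: [0.6213, 0.0818, 0.0282]
eef_rot: [-2.349, -2.085, 0.002]
wrist_force: [-3.8, -0.2, 5.6]
width: 0.0631
grasp_force: 67.4
```

Emit:
move_arm --turn '[[0, 0, 0], [0, 0, 0], [0, 0, 0], [0, 0, 0], [0, 0, 0]]' --travel '[[0, 0, -2], [0, 0.5, 0], [0, 0, 0], [0, 0, 1], [0, 0, 0]]' --fingers '[1, 1, 1, 1, 1]'

```text
t: 36.82
tool_pos: [0.6225, 0.0818, 0.0283]
eef_rot: [2.349, 2.085, 0.001]
wrist_force: [-0.6, 0.1, 0.8]
width: 0.0631
grasp_force: 66.9
```

Emit:
move_arm --turn '[[0, 0, 0], [0, 0, 0]]' --travel '[[0, 0, 0], [0, 0, 0]]' --fingers '[1, 1]'

```text
t: 36.98
tool_pos: [0.6224, 0.0818, 0.0282]
eef_rot: [2.349, 2.085, 0.001]
wrist_force: [0.0, 0.4, 0.3]
width: 0.0634
grasp_force: 66.9
```

Centred. I'll release it and go to the third canister.

Emit:
move_arm --turn '[[0, 0, 0], [0, 0, 0], [0, 0, 0], [0, 0, 0], [0, 0, 0]]' --travel '[[0, 0, 0], [0, 0, 0], [0, 0, 0], [0, 0, -20], [0, 0, -35]]' --fingers '[0, 0, 0, 0, 0]'

```text
t: 37.4
tool_pos: [0.6176, 0.0805, 0.0788]
eef_rot: [-2.345, -2.082, 0.014]
wrist_force: [-0.1, -0.1, -0.2]
width: 0.0854
grasp_force: 0.0
```

Emit:
move_arm --turn '[[0, 0, 0], [0, 0, 0], [0, 0, 0], [0, 0, 0], [0, 0, 0]]' --travel '[[0, 0, -40], [0, 0, -40], [0, 0, -40], [0, 0, -25], [30.5, -18.7, 0]]' --fingers '[0, 0, 0, 0, 0]'

```text
t: 37.82
tool_pos: [0.6156, 0.105, 0.2364]
eef_rot: [2.354, 2.059, 0.016]
wrist_force: [2.1, -2.4, 0.8]
width: 0.0854
grasp_force: 0.0
```

Emit:
move_arm --turn '[[0, 0, 0], [0, 0, 0], [0, 0, 0], [0, 0, 0], [0, 0, 0]]' --travel '[[30.5, -18.7, 0], [30.5, -18.7, 0], [30.5, -18.7, 0], [30.5, -18.7, 0], [30.5, -18.7, 0]]' --fingers '[0, 0, 0, 0, 0]'

```text
t: 38.23
tool_pos: [0.5315, 0.2778, 0.2283]
eef_rot: [2.35, 2.085, 0.0]
wrist_force: [0.6, -0.2, -0.5]
width: 0.0859
grasp_force: 0.0
```

Emit:
move_arm --turn '[[0, 0, 0], [0, 0, 0], [0, 0, -0.104], [0, 0, -0.104], [0, 0, -0.104]]' --travel '[[30.5, -18.7, 0], [30.5, -18.7, 0], [0, 0, 0], [0, 0, 0], [0, 0, 0]]' --fingers '[0, 0, 0, 0, 0]'

```text
t: 38.65
tool_pos: [0.5015, 0.3429, 0.2282]
eef_rot: [1.987, 2.433, -0.0]
wrist_force: [1.4, -1.0, -0.8]
width: 0.0856
grasp_force: 0.0
```

Emit:
move_arm --turn '[[0, 0, -0.104], [0, 0, -0.104], [0, 0, -0.104], [0, 0, -0.104], [0, 0, 0]]' --travel '[[0, 0, 0], [0, 0, 0], [0, 0, 0], [0, 0, 0], [0, 0, 0]]' --fingers '[0, 0, 0, 0, 0]'

```text
t: 39.07
tool_pos: [0.5025, 0.3414, 0.228]
eef_rot: [-1.451, -2.786, 0.0]
wrist_force: [0.2, 0.4, -0.2]
width: 0.0853
grasp_force: 0.0
```

Emit:
move_arm --turn '[[0, 0, 0], [0, 0, 0], [0, 0, 0]]' --travel '[[0, 0, 0], [0, 0, 0], [0, 0, 0]]' --fingers '[0, 0, 0]'

```text
t: 39.32
tool_pos: [0.5026, 0.3416, 0.2282]
eef_rot: [1.455, 2.784, -0.0]
wrist_force: [1.0, 0.3, 0.4]
width: 0.0853
grasp_force: 0.0
```

Run:
```python
from h import *
p=env.get_image("wrist"); W=cloud(p)
r=can(W,[.5032,.3418]); print(r); print([d["xy"] for d in env.search_frame("canister1",p)])
go([*r[0][:2],.0165],r[1]+90)
p=env.get_image("top"); W=cloud(p)
for d in env.search_frame("canister1",p): print(d)
```

```text
(array([0.50351634, 0.34251795, 0.61503113]), np.float64(35.23868810734738), np.float64(9.897889697647172e-05), 'ends', array([-0.03102707,  0.03139172]), 'ridge off', np.float64(0.0004124983527704007), 'ridge ang', np.float64(35.056122738758134))
[[322.3, 210.2], [304.1, 419.8]]
t 39.4 tcp [0.5026 0.3416 0.2282] yaw 124.85 tilt 0.01 w 0.0854 F [-0.7 -0.6  0.9] q1,7 [-0.14 -0.25]
  shift now [2.000e-01 1.300e+00 2.117e+02] after turn [2.000e-01 1.300e+00 2.117e+02] turnz -0.007 tiltfix [ 0.     0.    -0.007]
{'xy': [290.5, 201.0], 'score': 0.81}
{'xy': [172.1, 251.5], 'score': 0.68}
{'xy': [259.2, 199.2], 'score': 0.56}
```

Emit:
move_arm --turn '[[0, 0, -0.005], [0, 0, 0], [0, 0, 0], [0, 0, 0], [0, 0, 0]]' --travel '[[0.5, 1.3, 35], [0, 0, 40], [0, 0, 40], [0, 0, 40], [0, 0, 30]]' --fingers '[0, 0, 0, 0, 0]'

```text
t: 39.93
tool_pos: [0.5021, 0.3414, 0.0399]
eef_rot: [-1.446, -2.787, 0.005]
wrist_force: [-0.4, 0.7, -0.5]
width: 0.0856
grasp_force: 0.0
```

Emit:
move_arm --turn '[[0, 0, 0], [0, 0, 0], [0, 0, 0], [0, 0, 0], [0, 0, 0]]' --travel '[[0, 0, 14], [0, 0, 8], [0, 0, 4], [0, 0, 0], [0, 0, 0]]' --fingers '[0, 0, 0, 0.2, 1]'

```text
t: 40.35
tool_pos: [0.5046, 0.344, 0.0193]
eef_rot: [1.446, 2.788, 0.004]
wrist_force: [-2.3, -2.0, 4.9]
width: 0.0638
grasp_force: 3.7
```

Emit:
move_arm --turn '[[0, 0, 0], [0, 0, 0], [0, 0, 0], [0, 0, 0], [0, 0, 0]]' --travel '[[0, 0, 0], [0, 0, 0], [0, 0, 0], [0, 0, 0], [0, 0, 0]]' --fingers '[1, 1, 1, 1, 1]'

```text
t: 40.77
tool_pos: [0.5051, 0.3443, 0.0196]
eef_rot: [1.445, 2.787, 0.006]
wrist_force: [0.1, 0.1, 6.7]
width: 0.0629
grasp_force: 67.7
```

Run:
```python
from h import *
go([.5034,.3428,.0165],125.1)
go([.60,.03,.2],83.2)
```

```text
t 40.8 tcp [0.5051 0.3443 0.0196] yaw 125.18 tilt 0.26 w 0.0629 F [0.1 0.1 6.7] q1,7 [-0.24 -0.38]
  shift now [-0.2 -2.3  3.1] after turn [-0.2 -2.3  3.1] turnz 0.001 tiltfix [0.005 0.    0.001]
t 40.8 tcp [0.5051 0.3443 0.0196] yaw 125.18 tilt 0.26 w 0.0629 F [0.1 0.1 6.7] q1,7 [-0.24 -0.38]
  shift now [-311.6 -102.7 -180.9] after turn [-300.8  131.4 -180.4] turnz 0.733 tiltfix [ 0.004 -0.002  0.733]
```

Emit:
move_arm --turn '[[0, 0, 0], [0, 0, 0.0915], [0, 0, 0.0915], [0, 0, 0.0915], [0, 0, 0.0915]]' --travel '[[0, 0, -20], [0, 0, -40], [0, 0, -40], [0, 0, -40], [0, 0, -25]]' --fingers '[1, 1, 1, 1, 1]'

```text
t: 41.18
tool_pos: [0.5044, 0.3439, 0.1866]
eef_rot: [1.934, 2.474, 0.008]
wrist_force: [0.4, -0.1, -1.4]
width: 0.063
grasp_force: 66.9
```

Emit:
move_arm --turn '[[0, 0, 0.0915], [0, 0, 0.0915], [0, 0, 0.0915], [0, 0, 0.0915], [0, 0, 0]]' --travel '[[0, 0, -15], [0, 0, 0], [0, 0, 0], [0, 0, 0], [-33.4, 14.6, 0]]' --fingers '[1, 1, 1, 1, 1]'

```text
t: 41.6
tool_pos: [0.5084, 0.3178, 0.1979]
eef_rot: [-2.331, -2.094, -0.006]
wrist_force: [-1.1, 1.9, -2.5]
width: 0.063
grasp_force: 66.9
```

Emit:
move_arm --turn '[[0, 0, 0], [0, 0, 0], [0, 0, 0], [0, 0, 0], [0, 0, 0]]' --travel '[[-33.4, 14.6, 0], [-33.4, 14.6, 0], [-33.4, 14.6, 0], [-33.4, 14.6, 0], [-33.4, 14.6, 0]]' --fingers '[1, 1, 1, 1, 1]'

```text
t: 42.02
tool_pos: [0.5662, 0.1314, 0.1968]
eef_rot: [-2.348, -2.087, 0.002]
wrist_force: [1.0, -0.3, -1.0]
width: 0.063
grasp_force: 66.9
```

Emit:
move_arm --turn '[[0, 0, 0], [0, 0, 0], [0, 0, 0], [0, 0, 0], [0, 0, 0]]' --travel '[[-33.4, 14.6, 0], [-33.4, 14.6, 0], [-33.4, 14.6, 0], [0, 0, 0], [0, 0, 0]]' --fingers '[1, 1, 1, 1, 1]'

```text
t: 42.43
tool_pos: [0.5984, 0.0236, 0.1965]
eef_rot: [2.357, 2.077, -0.003]
wrist_force: [-0.4, 0.7, -2.1]
width: 0.0635
grasp_force: 66.9
```

Emit:
move_arm --turn '[[0, 0, 0], [0, 0, 0], [0, 0, 0]]' --travel '[[0, 0, 0], [0, 0, 0], [0, 0, 0]]' --fingers '[1, 1, 1]'

```text
t: 42.68
tool_pos: [0.5978, 0.0313, 0.1971]
eef_rot: [-2.344, -2.09, -0.0]
wrist_force: [-0.1, 1.3, -1.5]
width: 0.0629
grasp_force: 66.9
```

Run:
```python
from h import *
p=env.get_image("wrist"); W=cloud(p); cv2.imwrite("pics/w9.png",p["color"])
for c in([.63,.1428],[.6229,.0832]):
    q=near(W,c,.05,.045,.08); a=np.radians(-6.7); s=(q[:,:2]-[.6264,.113])@rot2(a); q=q[np.abs(s[:,1]-np.sign(c[1]-.113)*.03)<.03]
    print(len(q),rectfit(q[:,:2],c,a,.032,.028),cv2.minAreaRect(q[:,:2].astype(np.float32)*1000),np.percentile(q[:,2],[50,95,100]))
go([.6264,.1130,.0769],83.2)
```

```text
8721 (array([ 0.62935801,  0.14189117, -0.11453921]), np.float64(0.00024320065694321367)) ((629.4786987304688, 142.3117218017578), (54.21034622192383, 64.1960220336914), 83.38024139404297) [0.06304671 0.06643259 0.06824257]
7342 (array([ 0.62238675,  0.08411324, -0.11800127]), np.float64(3.331093283812072e-05)) ((622.3500366210938, 83.97340393066406), (53.01261901855469, 64.08357238769531), 83.44309997558594) [0.06292602 0.06633287 0.06838778]
t 42.7 tcp [0.5979 0.0312 0.1972] yaw 83.45 tilt 0.05 w 0.0629 F [-0.2  0.5 -1.2] q1,7 [ 0.18 -0.34]
  shift now [ 84.5  19.  120.3] after turn [ 84.6  18.6 120.3] turnz 0.004 tiltfix [-0.    -0.001  0.004]
```

View pics/w9.png

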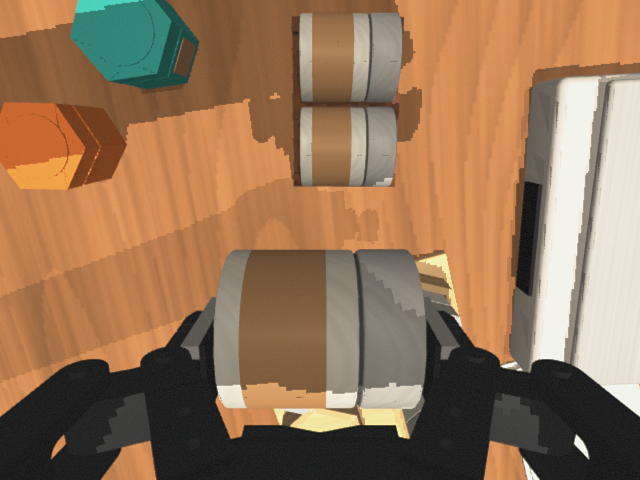

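Wrist view: both canisters lie side by side in the grooves at (350,57) and (346,146), parallel with even ends. Now the third, onto the saddle.

Emit:
move_arm --turn '[[0, 0, 0.002], [0, 0, 0], [0, 0, 0], [0, 0, 0], [0, 0, 0]]' --travel '[[21, 4.6, 0], [21, 4.6, 0], [21, 4.6, 0], [21.5, 4.7, 0], [0, 0, 0]]' --fingers '[1, 1, 1, 1, 1]'

```text
t: 43.15
tool_pos: [0.6268, 0.1196, 0.1977]
eef_rot: [-2.338, -2.093, -0.008]
wrist_force: [-0.0, 2.0, -1.8]
width: 0.0637
grasp_force: 66.9
```

Emit:
move_arm --turn '[[0, 0, 0], [0, 0, 0], [0, 0, 0], [0, 0, 0], [0, 0, 0]]' --travel '[[0, 0, 20], [0, 0, 30], [0, 0, 25], [0, 0, 15], [0, 0, 7]]' --fingers '[1, 1, 1, 1, 1]'

```text
t: 43.57
tool_pos: [0.624, 0.1108, 0.0968]
eef_rot: [-2.346, -2.084, 0.008]
wrist_force: [-0.0, -0.8, -1.6]
width: 0.0635
grasp_force: 66.9
```

Emit:
move_arm --turn '[[0, 0, 0], [0, 0, 0], [0, 0, 0], [0, 0, 0], [0, 0, 0]]' --travel '[[0, 0, 0], [0, 0, 0], [0, 0, 0], [0, 0, 0], [0, 0, 0]]' --fingers '[1, 1, 1, 1, 1]'

```text
t: 43.98
tool_pos: [0.6281, 0.1108, 0.1019]
eef_rot: [2.349, 2.083, 0.004]
wrist_force: [-0.1, 0.5, -2.6]
width: 0.0629
grasp_force: 66.9
```

Run:
```python
from h import *
go([.6261,.1132,.0769],83.3)
```

```text
t 44.0 tcp [0.6281 0.1108 0.1019] yaw 83.13 tilt 0.17 w 0.0629 F [-0.1  0.5 -2.6] q1,7 [ 0.04 -0.52]
  shift now [ 2.1 -2.3 25. ] after turn [ 2.1 -2.3 25. ] turnz -0.003 tiltfix [ 0.003 -0.001 -0.003]
```

Emit:
move_arm --turn '[[0, 0, -0.003], [0, 0, 0], [0, 0, 0], [0, 0, 0], [0, 0, 0]]' --travel '[[2.1, -1.5, 4], [0, 0, 4], [0, 0, 4], [0, 0, 3], [0, 0, 0]]' --fingers '[1, 1, 1, 1, 1]'

```text
t: 44.4
tool_pos: [0.6247, 0.1124, 0.0838]
eef_rot: [-2.347, -2.087, 0.003]
wrist_force: [-0.0, -0.2, -1.5]
width: 0.0631
grasp_force: 66.9
```

Emit:
move_arm --turn '[[0, 0, 0], [0, 0, 0], [0, 0, 0], [0, 0, 0], [0, 0, 0]]' --travel '[[0, 0, 0], [0, 0, 0], [0, 0, 0], [0, 0, 0], [0, 0, 0]]' --fingers '[1, 1, 1, 1, 1]'

```text
t: 44.82
tool_pos: [0.6259, 0.1128, 0.0854]
eef_rot: [2.347, 2.088, 0.001]
wrist_force: [0.3, -0.2, -2.1]
width: 0.0635
grasp_force: 66.9
```

Run:
```python
from h import *
go([.6261,.1132,.0769],83.3)
```

```text
t 44.8 tcp [0.6259 0.1128 0.0854] yaw 83.30 tilt 0.02 w 0.0635 F [ 0.3 -0.2 -2.1] q1,7 [ 0.03 -0.53]
  shift now [0.4 0.2 8.5] after turn [0.4 0.2 8.5] turnz -0.000 tiltfix [ 0. -0. -0.]
```

Emit:
move_arm --turn '[[0, 0, 0], [0, 0, 0], [0, 0, 0], [0, 0, 0], [0, 0, 0]]' --travel '[[0.4, 0.2, 2], [0, 0, 2], [0, 0, 2], [0, 0, 1], [0, 0, 0]]' --fingers '[1, 1, 1, 1, 1]'

```text
t: 45.23
tool_pos: [0.6258, 0.1133, 0.0779]
eef_rot: [-2.347, -2.088, 0.0]
wrist_force: [0.2, 0.0, -1.8]
width: 0.0629
grasp_force: 67.2
```

Emit:
move_arm --turn '[[0, 0, 0], [0, 0, 0], [0, 0, 0]]' --travel '[[0, 0, 0.8], [0, 0, 0], [0, 0, 0]]' --fingers '[1, 1, 1]'

```text
t: 45.48
tool_pos: [0.626, 0.1134, 0.0776]
eef_rot: [-2.347, -2.088, -0.001]
wrist_force: [-0.3, 0.5, -0.1]
width: 0.0634
grasp_force: 67.2
```

Emit:
move_arm --turn '[[0, 0, 0], [0, 0, 0], [0, 0, 0], [0, 0, 0]]' --travel '[[0, 0, 0.4], [0, 0, 0], [0, 0, 0], [0, 0, 0]]' --fingers '[1, 1, 1, 1]'

```text
t: 45.82
tool_pos: [0.6261, 0.1138, 0.0775]
eef_rot: [-2.347, -2.088, -0.001]
wrist_force: [-2.2, 1.7, 2.7]
width: 0.0635
grasp_force: 67.1
```

Emit:
move_arm --turn '[[0, 0, 0], [0, 0, 0], [0, 0, 0], [0, 0, 0], [0, 0, 0]]' --travel '[[0, 0, 0], [0, 0, 0], [0, 0, 0], [0, 0, 0], [0, 0, -10]]' --fingers '[0.3, 0, 0, 0, 0]'

```text
t: 46.23
tool_pos: [0.624, 0.1118, 0.0847]
eef_rot: [-2.347, -2.086, 0.007]
wrist_force: [-0.4, -0.4, 0.3]
width: 0.0856
grasp_force: 0.0
```

Emit:
move_arm --turn '[[0, 0, 0], [0, 0, 0], [0, 0, 0], [0, 0, 0], [0, 0, 0]]' --travel '[[0, 0, -20], [0, 0, -35], [0, 0, -40], [0, 0, -40], [0, 0, -20]]' --fingers '[0, 0, 0, 0, 0]'

```text
t: 46.65
tool_pos: [0.6287, 0.1137, 0.2489]
eef_rot: [2.344, 2.084, 0.012]
wrist_force: [0.5, 0.4, 1.3]
width: 0.0854
grasp_force: 0.0
```

Emit:
move_arm --turn '[[0, 0, 0], [0, 0, 0], [0, 0, 0], [0, 0, 0], [0, 0, 0]]' --travel '[[-30, -15, 0], [-30, -15, 0], [-30, -15, 0], [0, 0, 0], [0, 0, 0]]' --fingers '[0, 0, 0, 0, 0]'

```text
t: 47.07
tool_pos: [0.57, 0.0256, 0.2426]
eef_rot: [2.352, 2.08, -0.001]
wrist_force: [0.4, 1.3, 0.3]
width: 0.0855
grasp_force: 0.0
```

Run:
```python
from h import *
go([.6264,.1130,.0769],83.2)
p=env.get_image("wrist"); W=cloud(p); cv2.imwrite("pics/w10.png",p["color"])
q=near(W,[.6264,.113],.05,.093,.13); print(len(q),rectfit(q[:,:2],[.6264,.113],np.radians(-6.7),.032,.028),cv2.minAreaRect(q[:,:2].astype(np.float32)*1000),np.percentile(q[:,2],[50,95]))
p=env.get_image("scene"); cv2.imwrite("pics/scene1.png",p["color"]); W=cloud(p)
for t in("jar","carton"):
    d=env.cut_out(t,p)[0]; w=W[d["pixels"]]; print(t,d["xy"],np.round(np.nanmedian(w,0),3))
p=env.get_image("top"); W=cloud(p)
for i in WC:
    c=np.array([.6202,-.1173])+rot2(.1656)@i; z=near(W,c,.02,-.01,.1)[:,2]; print(np.round(c,3),np.median(z))
```

```text
t 47.1 tcp [0.57   0.0256 0.2426] yaw 82.99 tilt 0.10 w 0.0855 F [0.4 1.3 0.3] q1,7 [ 0.2  -0.32]
  shift now [ 93.9  45.2 165.6] after turn [ 93.4  45.6 165.7] turnz -0.004 tiltfix [ 0.001  0.002 -0.004]
8436 (array([ 0.62566012,  0.11351884, -0.1170851 ]), np.float64(0.00037523501033416237)) ((625.7050170898438, 112.96553039550781), (53.86686325073242, 64.31705474853516), 83.0185546875) [0.1105293  0.11391952]
jar [488.5, 252.7] [0.694 0.336 0.079]
carton [162.0, 306.2] [ 0.704 -0.343  0.075]
[ 0.576 -0.173] 0.007719259801019556
[ 0.561 -0.079] 0.0713712915674416
[ 0.68  -0.155] 0.07067529592315674
[ 0.664 -0.062] 0.07076455815837994
```

View pics/scene1.png

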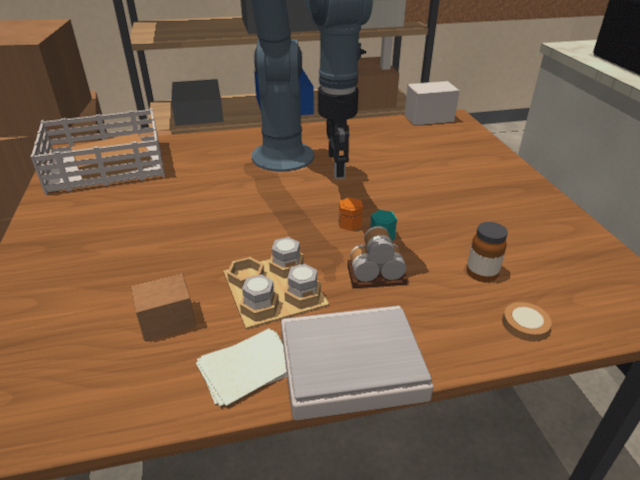

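View pics/w10.png

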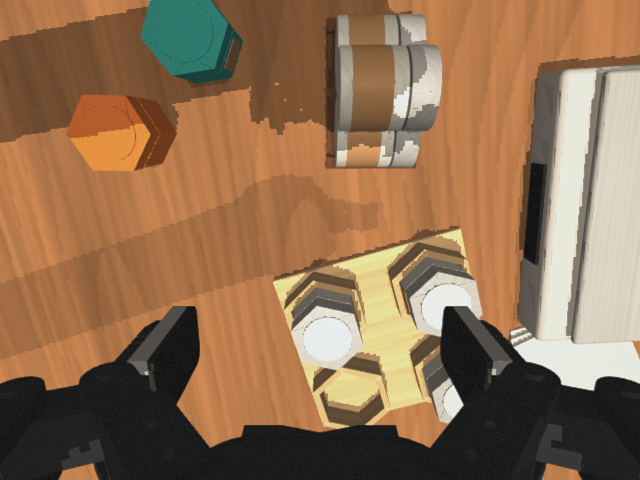

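The pictures show the pyramid saddled on the cradle at (378,255), and three caddies home at (286,253), (302,285) and (258,297). The jar at (488,253) and the carton at (162,306) have not moved, and no fourth metal caddy is in sight. I'm handing in.

```bash
python3 -c "
from workcell import env
print(env.hand_in())"
```

```text
the job is handed in; nothing more can be done
None
```

Handed in at about 47 s: all three caddies present (no fourth was found) are fully home in tray wells, two canisters lie in the cradle grooves with the third saddled on top, each within about 1 mm of its target, and the jar and carton were not disturbed.

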